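# Scoop a portion of chunky sweets into the square pan

### The arm

A 7-joint arm with a two-finger parallel gripper is mounted at the origin on the work surface. World frame = base frame: x ahead of the robot, y to its left, z up, the work surface at z = 0. Lengths are in m, angles in rad, forces in N, time in s.
With the tool pointing down it reaches from about 0.4 to 0.85 m from the base axis. Payload 4.5 kg.
Tool frame: the origin (TCP) lies midway between the tips of the shut fingers; the grasp point (between the pads) lies 19 mm behind it; z points along the fingers, y is the line along which they close (so a half turn about z gives the same grasp; the last joint's range is limited). The gripper opens to 88 mm and grips with 3 to 60 N. Pads are 18 mm wide; open, the fingers measure 123 mm over their backs; the gripper's body (75 mm by 187 mm) begins 45 mm behind the grasp point.
Start: joints at [1.357, 0.689, -0.195, 1.565, 0.157, 0.902, -0.215], TCP at [0.153, -0.606, 0.239] pointing down, gripper open.
Joint ranges: [-3.01, 3.01], [-0.46, 2.08], [-1.47, 1.51], [0.13, 2.56], [-1, 4.14], [0.04, 2.09], [-2.66, 2.66]. Speed limits (rad/s): [2.57, 2.57, 3.14, 3.14, 3.14, 3.14, 3.14].

### API

Orientations are given as a unit quaternion [x, y, z, w].
In Python, from plant import r gives the robot as it stands.
- The arm moves only by the tool carry_out, never from a script. Its argument "plan" is a list of rows, each an object with "rot": the turn, a rotation vector about the tool's x, y, z in rad, a list of three; "xyz": the shift along the tool's x, y, z in m, a list of three; "grip": the closure in counts, from 0 (fully open) to 255 (shut). In form: [{"rot": [wx, wy, wz], "xyz": [dx, dy, dz], "grip": grip}, ...]. A call has 1 to 8 rows; each row is the pose to reach, as a shift and turn from the pose commanded when the call began, along the tool's axes at that moment; what a row does not reach only later rows make up. A row lasts 1/12 s, in which the tool goes at most 41.7 mm and 7.16 degrees, less where a joint would pass 70% of its speed; a pose out of reach is approached as far as the arm can. A call with a gripper value outside its range is refused whole. The fingers move at their own pace and stop on an object; "squeeze" is the grip in N (left out, the last holds). Time passes only in rows, so rows that repeat a pose let the fingers close. It gives the time, the measured TCP pose, the force, the opening and the grip force at its end, in the units of the state.
- r.get_state(): the state, without advancing time (a new reading comes with each control period).
- r.snapshot(name): name is "scene" or "top"; returns the picture (480x640x3 uint8, red, green, blue); there is no depth.
- r.camera_params(name): a dict with "fx", "fy", "cx", "cy" (pixels), "position" and "attitude" of the camera in the world. Camera axes: x right, y down, z forward; pixel columns grow to the right and rows downward; lengths in m; the calibration is good to about 2 mm. A picture is of the moment at which its call begins. camera_params takes no time and is no camera call.
- r.finish_job(): hands the job in; it is judged then, once.
The state is a dict: "clock": time; "q": joint angles; "qd": joint speeds; "joint_torque": joint torques, N m; "tool_pos": TCP position; "eef_rot": TCP orientation; "contact_force": force on the tool from outside, world axes, zero at the start; "moment": the same for the moment, N m; "opening": opening from 0.0 (shut) to 1.0 (fully open); "finger_force": force on a finger pad.
Only numpy, scipy, OpenCV 4.12 (cv2) and the standard library are available. Lean on these libraries where they do the work, as an engineer would, in place of code of your own. Each camera call takes 0.05 s, during which the arm holds its last target. There are 200 camera calls.

### The job

Use the hand scoop to scoop all six sweets out of the wooden crate (in one go or several) and tip them into the square steel pan, then set the scoop back down flat on its wooden board. Never touch the sweets with the gripper, keep the pan upright, and do not push or knock over the round bowl, the bottle or the carton.

Things in the scene. Friction and masses are not known exactly. Their poses are not given: they have to be found in the camera images.
- scoop_grip (a point): The steel hand scoop's grip, the point to grasp: an upright flat black plate, 14 thick along the scoop's x, 30 wide along its y, from 20 to 94 above the scoop's underside; this point lies at its middle, 72 above the underside and 43 behind (+x of) the scoop's centre. Axes: the open mouth faces the scoop's -x, z up out of its floor. Take it from above with the fingers closing along the scoop's x. The scoop weighs about 0.16 kg.
- scoop_base (a point): Centre of the underside of the scoop (axes as scoop_grip). The tray of the scoop is 100 long (x -50 to +50) and 90 wide, floor 2.5 thick, thinning to 0.5 at the lip over its front 30, side walls 30 high from x -38 back to +50, back wall 36 high at x = +50; the straight lip of the open mouth is at x = -50. It starts flat on the wooden board.
- crate: Fixed wooden crate, open on top, 266 (x) by 120 (y) by 46 high outside, walls 8 thick, floor 8 thick (inside 250 by 104). Origin at the centre of its underside, x along its length. The sweets lie in its -x part, the end nearer the robot; its +x part (x above about 10) is empty.
- sweet1_c (a point): A cream-coloured round hard sweet, a thick pastille 28 across and 18 high, its top and bottom edges bevelled (4 high, 5 inward), 14 g, smooth and slippery (friction about 0.3 on everything); this point is its centre. All six are alike.
- sweet2_c (a point): A cream-coloured round hard sweet, a thick pastille 28 across and 18 high, its top and bottom edges bevelled (4 high, 5 inward), 14 g, smooth and slippery (friction about 0.3 on everything); this point is its centre. All six are alike.
- sweet3_c (a point): A cream-coloured round hard sweet, a thick pastille 28 across and 18 high, its top and bottom edges bevelled (4 high, 5 inward), 14 g, smooth and slippery (friction about 0.3 on everything); this point is its centre. All six are alike.
- sweet4_c (a point): A cream-coloured round hard sweet, a thick pastille 28 across and 18 high, its top and bottom edges bevelled (4 high, 5 inward), 14 g, smooth and slippery (friction about 0.3 on everything); this point is its centre. All six are alike.
- sweet5_c (a point): A cream-coloured round hard sweet, a thick pastille 28 across and 18 high, its top and bottom edges bevelled (4 high, 5 inward), 14 g, smooth and slippery (friction about 0.3 on everything); this point is its centre. All six are alike.
- sweet6_c (a point): A cream-coloured round hard sweet, a thick pastille 28 across and 18 high, its top and bottom edges bevelled (4 high, 5 inward), 14 g, smooth and slippery (friction about 0.3 on everything); this point is its centre. All six are alike.
- pan: Square steel pan, open on top, 130 by 130 by 55 high outside, walls and floor 3 thick, loose, about 0.35 kg. Origin at the centre of its underside, x and y along its sides. The target.
- board: Fixed wooden board on which the scoop starts, 160 (x) by 120 (y) by 12 high; origin at the centre of its underside.
- bowl: Bystander: round steel bowl, 124 across its rim, 55 high, loose; origin at the centre of its underside.
- bottle: Bystander: upright clear bottle, 58 across, 190 high, loose, beside the crate; origin at the centre of its underside.
- carton: Bystander: upright cardboard carton, 70 (x) by 55 (y) by 110 high, loose, beside the crate; origin at the centre of its underside.
Not all that is in view belongs to the job. What is shaped like the pan but pink is not meant.

How it is judged:
On the way, in this order (a step that is already met when the one before it is completed fails the run):
1. at least one sweet is carried in the scoop, raised clear above the crate (height (world z) of scoop_base above 0.075 m and ((x of sweet1_c in the frame of scoop_base between -0.055 and 0.05 m and y of sweet1_c in the frame of scoop_base between -0.045 and 0.045 m and z of sweet1_c in the frame of scoop_base between 0 and 0.055 m) or (x of sweet2_c in the frame of scoop_base between -0.055 and 0.05 m and y of sweet2_c in the frame of scoop_base between -0.045 and 0.045 m and z of sweet2_c in the frame of scoop_base between 0 and 0.055 m) or (x of sweet3_c in the frame of scoop_base between -0.055 and 0.05 m and y of sweet3_c in the frame of scoop_base between -0.045 and 0.045 m and z of sweet3_c in the frame of scoop_base between 0 and 0.055 m) or (x of sweet4_c in the frame of scoop_base between -0.055 and 0.05 m and y of sweet4_c in the frame of scoop_base between -0.045 and 0.045 m and z of sweet4_c in the frame of scoop_base between 0 and 0.055 m) or (x of sweet5_c in the frame of scoop_base between -0.055 and 0.05 m and y of sweet5_c in the frame of scoop_base between -0.045 and 0.045 m and z of sweet5_c in the frame of scoop_base between 0 and 0.055 m) or (x of sweet6_c in the frame of scoop_base between -0.055 and 0.05 m and y of sweet6_c in the frame of scoop_base between -0.045 and 0.045 m and z of sweet6_c in the frame of scoop_base between 0 and 0.055 m))), for 0.2 s.
2. all six sweets lie in the square pan (x of sweet1_c in the frame of pan between -0.064 and 0.064 m and y of sweet1_c in the frame of pan between -0.064 and 0.064 m and z of sweet1_c in the frame of pan between 0 and 0.056 m and x of sweet2_c in the frame of pan between -0.064 and 0.064 m and y of sweet2_c in the frame of pan between -0.064 and 0.064 m and z of sweet2_c in the frame of pan between 0 and 0.056 m and x of sweet3_c in the frame of pan between -0.064 and 0.064 m and y of sweet3_c in the frame of pan between -0.064 and 0.064 m and z of sweet3_c in the frame of pan between 0 and 0.056 m and x of sweet4_c in the frame of pan between -0.064 and 0.064 m and y of sweet4_c in the frame of pan between -0.064 and 0.064 m and z of sweet4_c in the frame of pan between 0 and 0.056 m and x of sweet5_c in the frame of pan between -0.064 and 0.064 m and y of sweet5_c in the frame of pan between -0.064 and 0.064 m and z of sweet5_c in the frame of pan between 0 and 0.056 m and x of sweet6_c in the frame of pan between -0.064 and 0.064 m and y of sweet6_c in the frame of pan between -0.064 and 0.064 m and z of sweet6_c in the frame of pan between 0 and 0.056 m), for 0.2 s.
At the end, for the whole second after the job is handed in: All six sweets in the square pan, at rest; pan upright on the bench (tilt below 0.1 rad); scoop flat on its board (tilt below 0.1 rad, underside 8 to 18 mm above the bench, centre over the board, 5 mm or more in from its edges) (all of step 2 and linear speed of each of sweet1, sweet2, sweet3, sweet4, sweet5, sweet6 below 0.02 m/s and angle between each of pan, scoop_base's own z axis and vertical below 0.1 rad and height (world z) of pan below 0.01 m and height (world z) of scoop_base between 0.008 and 0.018 m and x of scoop_base in the frame of board between -0.075 and 0.075 m and y of scoop_base in the frame of board between -0.055 and 0.055 m); the robot touches nothing.
It fails at once if the gripper touches a sweet (contact force between the fingers and sweet1 above 0.5 N or contact force between the fingers and sweet2 above 0.5 N or contact force between the fingers and sweet3 above 0.5 N or contact force between the fingers and sweet4 above 0.5 N or contact force between the fingers and sweet5 above 0.5 N or contact force between the fingers and sweet6 above 0.5 N).
It fails at once if the round bowl is pushed more than 30 mm or knocked over (distance of bowl from where it was at the start of the episode above 0.03 m or angle between bowl's own z axis and vertical above 0.5 rad).
It fails at once if the bottle is pushed more than 30 mm or knocked over (distance of bottle from where it was at the start of the episode above 0.03 m or angle between bottle's own z axis and vertical above 0.5 rad).
It fails at once if the carton is pushed more than 30 mm or knocked over (distance of carton from where it was at the start of the episode above 0.03 m or angle between carton's own z axis and vertical above 0.5 rad).
It also fails if it takes over 72 s, if anything falls off the work surface, if the arm or the gripper's body presses on something with over 40 N, if the wrist force passes 120 N, or if a joint passes its speed limit or range.

## Working session

There is one attempt and no reset: what is moved stays moved. The work goes in short steps, Python scripts to look and compute and a tool call to move; the robot and the scene stay as the last step left them, time stands still between calls to the robot, and variables do not carry over. Pictures are saved under pics/ and viewed, at most 10 in all, crops included, and the job is handed in when it is done.

Besides the shell and the picture viewer there is one more tool, called after "Request:" as a command line: name --argument value ..., lists and objects as JSON in quotes. carry_out: Moves the arm, as the interface text tells. Its arguments: {"type":"object","properties":{"plan":{"type":"array"},"squeeze":{"type":"number"}},"required":["plan"]}

```bash
ls; mkdir -p pics; python3 - <<'E'
from plant import r
import cv2
for n in("scene","top"):
    cv2.imwrite(f"pics/{n}0.png",r.snapshot(n)[:,:,::-1]); print(n,r.camera_params(n))
s=r.get_state(); print(s["tool_pos"],s["eef_rot"],s["opening"],s["clock"])
E
```

```text
pics
scene {'fx': 575.4505412615545, 'fy': 575.4505412615545, 'cx': 321.60866916817713, 'cy': 232.0869376818578, 'position': array([ 1.22645904, -1.10283463,  1.0327998 ]), 'attitude': array([ 0.85772823,  0.24062507, -0.12136989, -0.4378027 ])}
top {'fx': 520.7456196302037, 'fy': 520.7456196302037, 'cx': 320.8124707899813, 'cy': 233.8478119509337, 'position': array([0.35605315, 0.02236802, 1.19766083]), 'attitude': array([ 0.71122294, -0.6985338 ,  0.05860945, -0.05270091])}
[ 0.15310895 -0.60537344  0.23802137] [ 9.92329615e-01  1.23617476e-01 -1.62432104e-04 -7.92942833e-04] 1.0001811816742108 0.1
```

View pics/scene0.png

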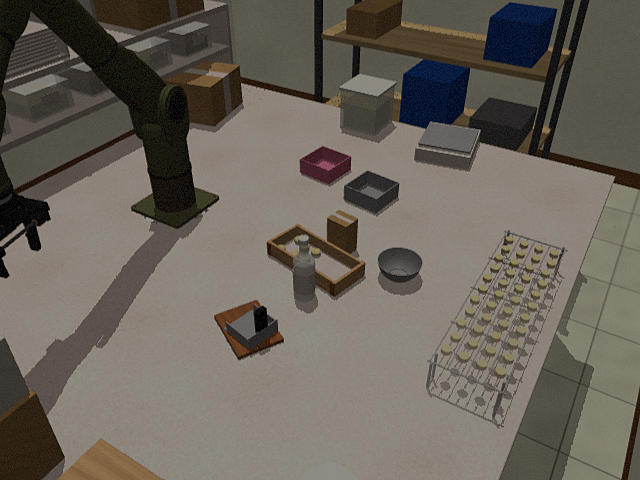

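View pics/top0.png

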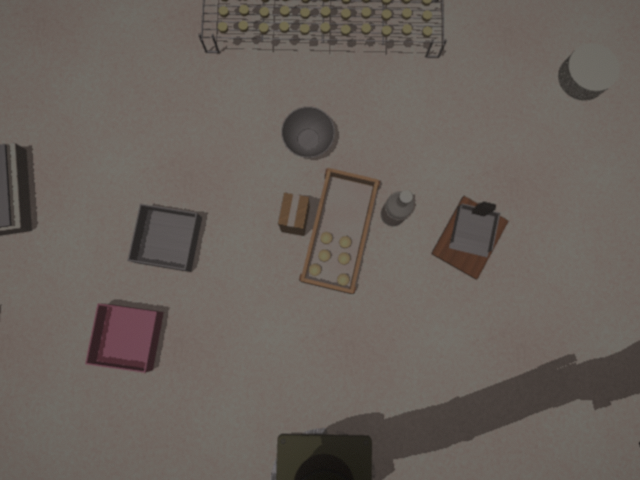

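Two pictures: in the top view the scoop sits on its board at (473,232), and the crate at (341,231) has six sweets at about (327,238), (345,242), (325,255), (344,258), (315,269) and (344,279). The bowl is at (308,132), the bottle at (400,207) and the carton at (294,213).

Candidates for what I need:
- **Pan:** grey pan at (168,238) or pink decoy at (125,337). I choose the grey one.
- **Sweets:** the crate ones or those on the rack at (320,20). I choose the crate.
- **Scoop:** only the one at (473,232).

A close crop will check this.

```bash
cat > h.py <<'E'
from plant import r
import numpy as np, cv2
from scipy.spatial.transform import Rotation as R
def ray(n,u,v):
    c=r.camera_params(n); d=np.array([(u-c["cx"])/c["fx"],(v-c["cy"])/c["fy"],1])
    return np.array(c["position"]),R.from_quat(c["attitude"]).apply(d)
def pt(n,u,v,z):
    p,d=ray(n,u,v); return p+d*(z-p[2])/d[2]
def px(n,P):
    c=r.camera_params(n); q=R.from_quat(c["attitude"]).inv().apply(np.array(P)-c["position"])
    return c["fx"]*q[...,0]/q[...,2]+c["cx"],c["fy"]*q[...,1]/q[...,2]+c["cy"]
E
python3 - <<'E'
import cv2,numpy as np
im=cv2.imread("pics/top0.png")
im=np.clip(im.astype(float)*1.7,0,255).astype(np.uint8)
a=cv2.resize(im[160:300,290:520],None,fx=3.4,fy=3.4,interpolation=cv2.INTER_CUBIC)
cv2.imwrite("pics/crop1.png",a)
from h import pt
for n,u,v,z in [("bowl",308,132,.05),("bottle",405,198,.19),("carton",294,213,.11)]: print(n,pt("top",u,v,z).round(3))
E
```

```text
bowl [0.775 0.048 0.05 ]
bottle [ 0.591 -0.15   0.19 ]
carton [0.573 0.073 0.11 ]
```

View pics/crop1.png

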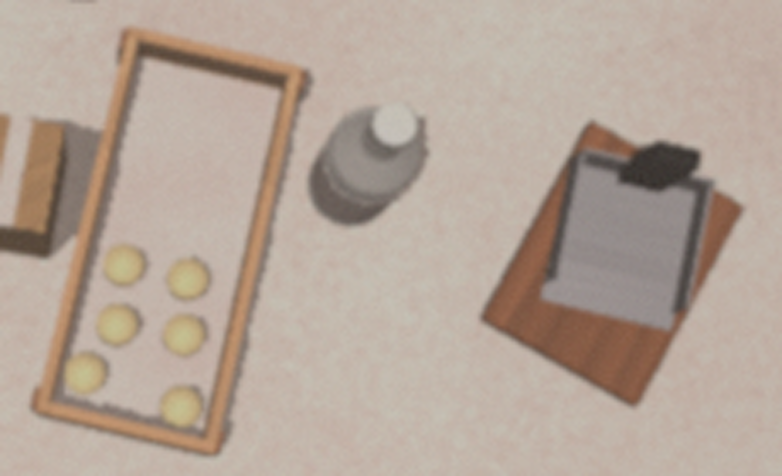

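The crop confirms it: the scoop's lip faces the robot (crop edge (541,298)–(671,330)) with the black grip at the far side (660,165). The crate and its six sweets are clear, with the far half empty. Measuring now.

```bash
python3 - <<'E'
from h import *
f=lambda L,z:np.array([pt("top",290+(u+.5)/3.4-.5,160+(v+.5)/3.4-.5,z) for u,v in L])
lip=f([(541,298),(671,330)],.0125); back=f([(580,150),(714,182)],.048)
ax=back.mean(0)-lip.mean(0); print("lip",lip.round(4),"back",back.round(4),"len",np.hypot(*ax[:2]),"yaw",np.arctan2(ax[1],ax[0]), "yaw lip",np.arctan2(*(lip[0]-lip[1])[[1,0]])-np.pi/2, "w",np.linalg.norm(lip[0]-lip[1]))
print("scoop c",((lip.mean(0)+back.mean(0))/2).round(4))
print("grip top",f([(660,160)],.106).round(4))
c=f([(128,30),(308,72),(216,453),(37,408)],.046);print("crate",c.round(4),c.mean(0).round(4)); x=c[0]+c[1]-c[2]-c[3];yw=np.arctan2(x[1],x[0]);print("yaw",yw,np.linalg.norm(x)/2,np.linalg.norm(c[0]-c[1]))
sw=f([(124,264),(187,279),(117,324),(185,334),(86,373),(181,406)],.02)
d=(sw-c.mean(0))[:,:2]; C,S=np.cos(yw),np.sin(yw)
print("sweets in crate",(d@np.array([[C,-S],[S,C]])).round(4).tolist())
b=f([(590,120),(743,207),(635,405),(482,318)],.012);print("board",b.round(4).tolist(),b.mean(0).round(4))
im=cv2.imread("pics/top0.png");g=im.astype(int)
h=im[195:280,120:215]
P=np.array([pt("top",u,v,.055) for u,v in [(141,206),(201,213),(192,270),(130,263)]]);print("pan",P.round(4).tolist(),P.mean(0).round(4))
E
python3 - <<'E'
import cv2,numpy as np
im=cv2.imread("pics/top0.png");im=np.clip(im.astype(float)*1.7,0,255).astype(np.uint8)
cv2.imwrite("pics/crop2.png",cv2.resize(im[190:290,110:230],None,fx=5,fy=5,interpolation=cv2.INTER_CUBIC))
E
```

```text
lip [[ 0.5187 -0.2808  0.0125]
 [ 0.4985 -0.3683  0.0125]] back [[ 0.6136 -0.2999  0.048 ]
 [ 0.5936 -0.3885  0.048 ]] len 0.09705776941937969 yaw -0.2035651648705833 yaw lip -0.22653284193282697 w 0.08980848579447709
scoop c [ 0.5561 -0.3344  0.0302]
grip top [[ 0.5952 -0.3341  0.106 ]]
crate [[ 0.6907  0.0021  0.046 ]
 [ 0.664  -0.119   0.046 ]
 [ 0.4089 -0.0592  0.046 ]
 [ 0.4359  0.0573  0.046 ]] [ 0.5499 -0.0297  0.046 ]
yaw -0.2218673261501639 0.261314163501922 0.12398394667418175
sweets in crate [[-0.021, 0.0276], [-0.0208, -0.0159], [-0.0615, 0.0226], [-0.0573, -0.0232], [-0.0984, 0.0349], [-0.1047, -0.0317]]
board [[0.6429, -0.3174, 0.012], [0.584, -0.4206, 0.012], [0.4475, -0.3426, 0.012], [0.5044, -0.2407, 0.012]] [ 0.5447 -0.3303  0.012 ]
pan [[0.5931, 0.417, 0.055], [0.5798, 0.2824, 0.055], [0.4522, 0.2953, 0.055], [0.4651, 0.4319, 0.055]] [0.5225 0.3567 0.055 ]
```

View pics/crop2.png

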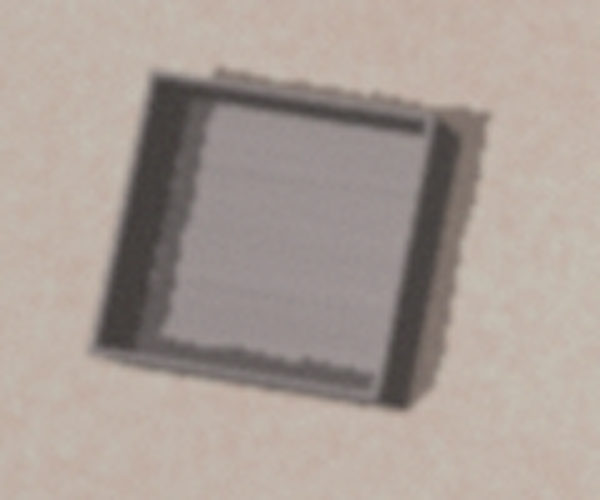

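The crop shows the pan rim corners at about (152,72), (438,117), (378,398) and (95,352): grey steel, so it is the right pan. Next is a pose helper and the first approach.

```bash
cat >> h.py <<'E'
YC=-.22; CC=np.array([.5499,-.0297,0.])
def crate(x,y,z): return CC+R.from_euler("z",YC).apply([x,y,z])
def tcp(base,yaw,tilt,off=(.043,0,.053)):
    "scoop base point, yaw, nose-up tilt -> TCP pos, tool rotation"
    Rs=R.from_euler("z",yaw)*R.from_euler("y",tilt)
    return np.array(base)+Rs.apply(off), Rs*R.from_matrix(np.array([[0,1,0],[1,0,0],[0,0,-1.]]))
def go(pos,rot,st=None):
    s=st or r.get_state(); R0=R.from_quat(s["eef_rot"])
    print("xyz",R0.inv().apply(np.array(pos)-s["tool_pos"]).round(4).tolist(),"rot",(R0.inv()*rot).as_rotvec().round(4).tolist())
def base(off=(.043,0,.053)):
    s=r.get_state(); Rt=R.from_quat(s["eef_rot"]); Rs=Rt*R.from_matrix(np.array([[0,1,0],[1,0,0],[0,0,-1.]])).inv()
    e=Rs.as_euler("ZYX"); return np.array(s["tool_pos"])-Rs.apply(off), e
E
python3 - <<'E'
from h import *
P=np.array([pt("top",110+u/5-.4,190+v/5-.4,.055) for u,v in [(152,72),(438,117),(378,398),(95,352)]]);print("pan",P.round(4).tolist(),P.mean(0).round(4))
go(*tcp([.5561,-.3344,.092],-.215,0))
go(*tcp([.5561,-.3344,.012],-.215,0))
E
```

```text
pan [[0.5976, 0.4195, 0.055], [0.5796, 0.2909, 0.055], [0.4536, 0.3103, 0.055], [0.4716, 0.4355, 0.055]] [0.5256 0.3641 0.055 ]
xyz [0.4956, -0.1445, 0.0932] rot [-0.0015, -0.0008, -1.1079]
xyz [0.4957, -0.1443, 0.1732] rot [-0.0015, -0.0008, -1.1079]
```

Request:
carry_out --plan '[{"rot":[0,0,-0.12],"xyz":[0.04,-0.011,0.007],"grip":0},{"rot":[0,0,-0.24],"xyz":[0.08,-0.023,0.015],"grip":0},{"rot":[0,0,-0.36],"xyz":[0.12,-0.035,0.022],"grip":0},{"rot":[0,0,-0.48],"xyz":[0.16,-0.046,0.03],"grip":0},{"rot":[0,0,-0.6],"xyz":[0.2,-0.058,0.037],"grip":0},{"rot":[0,0,-0.72],"xyz":[0.24,-0.07,0.045],"grip":0},{"rot":[0,0,-0.84],"xyz":[0.275,-0.08,0.052],"grip":0},{"rot":[0,0,-0.95],"xyz":[0.31,-0.09,0.058],"grip":0}]' --squeeze 50

```text
clock: 0.77
tool_pos: [0.4337, -0.4405, 0.1799]
eef_rot: [0.824, 0.567, 0.0, -0.001]
contact_force: [0.4, -0.6, 1.1]
opening: 0.999
finger_force: 0.0
```

```bash
python3 - <<'E'
from h import *
go(*tcp([.5561,-.3344,.092],-.215,0)); print(r.get_state()["q"])
E
```

```text
xyz [0.1493, 0.1189, 0.035] rot [-0.0005, -0.0011, -0.1509]
[ 0.94270901  0.77267679 -0.40546954  1.63677602  0.38733963  0.81370179
  0.00518196]
```

Request:
carry_out --plan '[{"rot":[0,0,-0.05],"xyz":[0.03,0.024,0.007],"grip":0},{"rot":[0,0,-0.1],"xyz":[0.06,0.048,0.014],"grip":0},{"rot":[0,0,-0.15],"xyz":[0.09,0.072,0.021],"grip":0},{"rot":[0,0,-0.151],"xyz":[0.12,0.096,0.028],"grip":0},{"rot":[0,0,-0.151],"xyz":[0.149,0.119,0.035],"grip":0},{"rot":[0,0,-0.151],"xyz":[0.149,0.119,0.035],"grip":0}]'

```text
clock: 1.27
tool_pos: [0.6041, -0.3377, 0.1441]
eef_rot: [0.778, 0.628, 0.004, -0.001]
contact_force: [-0.6, 1.1, 1.1]
opening: 1.0
finger_force: 0.0
```

```bash
python3 - <<'E'
from h import *
go(*tcp([.5561,-.3344,.012],-.215,0))
for n in ("scene","top"): cv2.imwrite(f"pics/{n}1.png",r.snapshot(n)[:,:,::-1])
a=cv2.imread("pics/scene1.png")[255:375,190:320]; b=cv2.imread("pics/top1.png")[150:290,420:560]
f=lambda i:cv2.resize(i,(390,390),interpolation=cv2.INTER_CUBIC)
cv2.imwrite("pics/v1.png",np.clip(np.hstack([f(a),f(b)])*1.6,0,255))
E
```

```text
xyz [-0.0077, -0.0048, 0.079] rot [0.0032, -0.0086, 0.0034][ WARN:0@0.850] global loadsave.cpp:1063 imwrite_ Unsupported depth image for selected encoder is fallbacked to CV_8U.
```

View pics/v1.png

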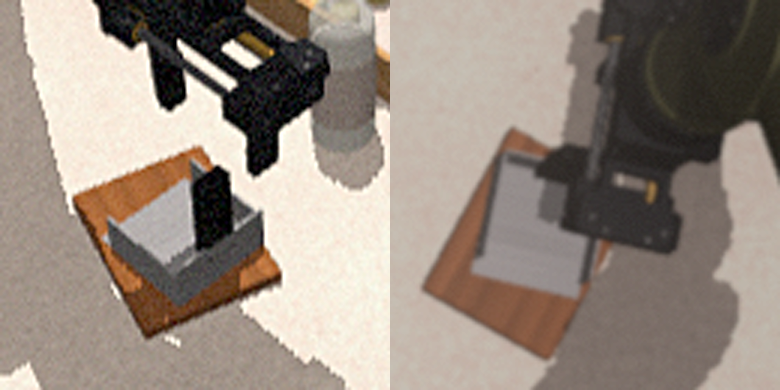

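The view shows the open fingers straddling the grip plate: tip midpoint at (216,130) in the left panel, plate top at (212,180). Descending.

Request:
carry_out --plan '[{"rot":[0,0,0],"xyz":[0,0,0.02],"grip":0},{"rot":[0,0,0],"xyz":[0,0,0.03],"grip":0},{"rot":[0,0,0],"xyz":[0,0,0.03],"grip":0}]'

```text
clock: 1.62
tool_pos: [0.5934, -0.3483, 0.113]
eef_rot: [0.782, 0.624, -0.002, -0.002]
contact_force: [-0.9, 0.1, 0.3]
opening: 0.998
finger_force: 0.0
```

```bash
python3 - <<'E'
from h import *
go(*tcp([.5561,-.3344,.012],-.215,0))
E
```

```text
xyz [0.0057, 0.0039, 0.0479] rot [-0.0063, 0.0005, -0.0088]
```

Request:
carry_out --plan '[{"rot":[0,0,0],"xyz":[0,0,0.01],"grip":0},{"rot":[0,0,0],"xyz":[0,0,0.025],"grip":0},{"rot":[0,0,0],"xyz":[0,0,0.04],"grip":0},{"rot":[0,0,0],"xyz":[0,0,0.049],"grip":0},{"rot":[0,0,0],"xyz":[0,0,0.049],"grip":0},{"rot":[0,0,0],"xyz":[0,0,0.049],"grip":0},{"rot":[0,0,0],"xyz":[0,0,0.049],"grip":0}]'

```text
clock: 2.2
tool_pos: [0.5973, -0.3473, 0.067]
eef_rot: [0.781, 0.624, 0.0, 0.0]
contact_force: [-0.4, 0.4, 0.1]
opening: 0.997
finger_force: 0.0
```

```bash
python3 - <<'E'
from h import *
go(*tcp([.5561,-.3344,.012],-.215,0))
E
```

```text
xyz [0.0038, -0.0001, 0.002] rot [0.0008, 0.0001, -0.0069]
```

Request:
carry_out --plan '[{"rot":[0,0,-0.007],"xyz":[0.004,0,0.002],"grip":0},{"rot":[0,0,-0.007],"xyz":[0.004,0,0.002],"grip":0},{"rot":[0,0,-0.007],"xyz":[0.004,0,0.002],"grip":255},{"rot":[0,0,-0.007],"xyz":[0.004,0,0.002],"grip":255},{"rot":[0,0,-0.007],"xyz":[0.004,0,0.002],"grip":255},{"rot":[0,0,-0.007],"xyz":[0.004,0,0.002],"grip":255},{"rot":[0,0,-0.007],"xyz":[0.004,0,0.002],"grip":255},{"rot":[0,0,-0.007],"xyz":[0.004,0,0.002],"grip":255}]' --squeeze 50

```text
clock: 2.87
tool_pos: [0.5978, -0.3435, 0.0648]
eef_rot: [0.779, 0.627, -0.0, 0.0]
contact_force: [0.6, 0.0, 0.1]
opening: 0.573
finger_force: 0.0
```

Request:
carry_out --plan '[{"rot":[0,0,0],"xyz":[0,0,0],"grip":255},{"rot":[0,0,0],"xyz":[0,0,0],"grip":255},{"rot":[0,0,0],"xyz":[0,0,0],"grip":255}]'

```text
clock: 3.12
tool_pos: [0.5978, -0.3433, 0.0647]
eef_rot: [0.779, 0.627, 0.0, 0.0]
contact_force: [0.5, -0.3, 0.6]
opening: 0.342
finger_force: 0.0
```

```bash
python3 - <<'E'
from h import *
go(*tcp([.5561,-.3344,.012],-.215,0)); print(base(),r.get_state()["contact_force"])
b=[.5561,-.3344]
go(*tcp([b[0],b[1],.14],-.215,0))
go(*tcp(crate(.064,0,.14),YC,0))
E
```

```text
xyz [-0.0002, 0.0004, -0.0003] rot [0.0, 0.0, -0.0]
(array([ 0.5557622 , -0.33417064,  0.01171452]), array([-2.15024827e-01, -4.18042122e-05, -5.23930945e-06])) [ 0.50866478 -0.33828738  0.64206499]
xyz [-0.0002, 0.0004, -0.1283] rot [0.0, 0.0, -0.0]
xyz [0.2957, -0.0067, -0.1283] rot [0.0, 0.0, 0.005]
```

Request:
carry_out --plan '[{"rot":[0,0,0],"xyz":[0,0,0],"grip":255},{"rot":[0,0,0],"xyz":[0,0,0],"grip":255},{"rot":[0,0,0],"xyz":[0,0,0],"grip":255},{"rot":[0,0,0],"xyz":[0,0,0],"grip":255},{"rot":[0,0,0],"xyz":[0,0,0],"grip":255}]'

```text
clock: 3.53
tool_pos: [0.598, -0.3434, 0.0648]
eef_rot: [0.779, 0.627, 0.0, 0.0]
contact_force: [0.7, -0.4, -0.6]
opening: 0.151
finger_force: 49.9
```

Request:
carry_out --plan '[{"rot":[0,0,0],"xyz":[0,0,-0.01],"grip":255},{"rot":[0,0,0],"xyz":[0,0,-0.025],"grip":255},{"rot":[0,0,0],"xyz":[0,0,-0.045],"grip":255},{"rot":[0,0,0],"xyz":[0,0,-0.07],"grip":255},{"rot":[0,0,0],"xyz":[0,0,-0.1],"grip":255},{"rot":[0,0,0],"xyz":[0,0,-0.125],"grip":255},{"rot":[0,0,0],"xyz":[0,0,-0.14],"grip":255},{"rot":[0,0,0],"xyz":[0,0,-0.14],"grip":255}]'

```text
clock: 4.2
tool_pos: [0.6002, -0.3441, 0.2106]
eef_rot: [0.779, 0.627, 0.002, 0.004]
contact_force: [-0.1, 0.8, -1.1]
opening: 0.153
finger_force: 49.9
```

```bash
python3 - <<'E'
from h import *
print(base(),r.get_state()["contact_force"])
go(*tcp(crate(.064,0,.25),YC,0))
go(*tcp(crate(.064,0,.15),YC,0))
E
```

```text
(array([ 0.55867245, -0.33511289,  0.15717912]), array([-0.21542311, -0.00881683, -0.00167456])) [-0.05352957  0.81181782 -1.11171605]
xyz [0.2957, -0.0086, -0.093] rot [0.0088, 0.0017, 0.0046]
xyz [0.2959, -0.0095, 0.007] rot [0.0088, 0.0017, 0.0046]
```

Request:
carry_out --plan '[{"rot":[0,0,0],"xyz":[0,0,-0.03],"grip":255},{"rot":[0,0,0],"xyz":[0,0,-0.065],"grip":255},{"rot":[0,0,0],"xyz":[0.01,0,-0.09],"grip":255},{"rot":[0,0,0],"xyz":[0.04,-0.001,-0.1],"grip":255},{"rot":[0,0,0],"xyz":[0.075,-0.002,-0.1],"grip":255},{"rot":[0,0,0],"xyz":[0.11,-0.003,-0.1],"grip":255},{"rot":[0,0,0],"xyz":[0.145,-0.004,-0.1],"grip":255},{"rot":[0,0,0],"xyz":[0.18,-0.005,-0.1],"grip":255}]'

```text
clock: 4.87
tool_pos: [0.6306, -0.1649, 0.3043]
eef_rot: [0.779, 0.627, -0.001, -0.0]
contact_force: [0.1, 0.1, -1.8]
opening: 0.157
finger_force: 49.9
```

Request:
carry_out --plan '[{"rot":[0,0,0],"xyz":[0.035,-0.001,0],"grip":255},{"rot":[0,0,0],"xyz":[0.065,-0.002,0],"grip":255},{"rot":[0,0,0],"xyz":[0.09,-0.003,0],"grip":255},{"rot":[0,0,0],"xyz":[0.105,-0.004,0],"grip":255},{"rot":[0,0,0],"xyz":[0.115,-0.005,0],"grip":255},{"rot":[0,0,0],"xyz":[0.115,-0.005,0],"grip":255},{"rot":[0,0,0],"xyz":[0.115,-0.005,0],"grip":255},{"rot":[0,0,0],"xyz":[0.115,-0.005,0],"grip":255}]'

```text
clock: 5.53
tool_pos: [0.6507, -0.0559, 0.3044]
eef_rot: [0.78, 0.626, -0.001, 0.001]
contact_force: [-0.2, -0.2, -1.9]
opening: 0.155
finger_force: 49.9
```

```bash
python3 - <<'E'
from h import *
print(base(),r.get_state()["contact_force"])
for x,z in ((.064,.1),(.064,.06)): go(*tcp(crate(x,0,z),YC,0))
E
```

```text
(array([ 0.6086644 , -0.04669607,  0.25144417]), array([-2.18188060e-01,  7.60223155e-05, -2.29197076e-03])) [-0.17654405 -0.19313099 -1.90327949]
xyz [0.0039, 0.003, 0.1514] rot [-0.0001, 0.0023, 0.0018]
xyz [0.004, 0.003, 0.1914] rot [-0.0001, 0.0023, 0.0018]
```

Request:
carry_out --plan '[{"rot":[0,0.001,0.002],"xyz":[0.002,0.001,0.03],"grip":255},{"rot":[0,0.001,0.002],"xyz":[0.003,0.002,0.065],"grip":255},{"rot":[0,0.001,0.002],"xyz":[0.003,0.003,0.1],"grip":255},{"rot":[0,0.001,0.002],"xyz":[0.003,0.003,0.135],"grip":255},{"rot":[0,0.001,0.002],"xyz":[0.003,0.003,0.16],"grip":255},{"rot":[0,0.001,0.002],"xyz":[0.003,0.003,0.18],"grip":255},{"rot":[0,0.001,0.002],"xyz":[0.003,0.003,0.186],"grip":255},{"rot":[0,0.001,0.002],"xyz":[0.003,0.003,0.186],"grip":255}]'

```text
clock: 6.2
tool_pos: [0.6532, -0.0529, 0.1169]
eef_rot: [0.78, 0.625, -0.001, -0.001]
contact_force: [-0.8, 0.1, -2.3]
opening: 0.157
finger_force: 49.9
```

Request:
carry_out --plan '[{"rot":[0,0,0],"xyz":[0,0,0],"grip":255},{"rot":[0,0,0],"xyz":[0,0,0],"grip":255},{"rot":[0,0,0],"xyz":[0,0,0],"grip":255}]'

```text
clock: 6.45
tool_pos: [0.6557, -0.051, 0.1206]
eef_rot: [0.78, 0.626, 0.002, 0.001]
contact_force: [-0.4, -0.0, -0.9]
opening: 0.155
finger_force: 49.9
```

```bash
python3 - <<'E'
from h import *
print(base(),r.get_state()["contact_force"])
go(*tcp(crate(.064,0,.011),YC,0))
for n in ("scene","top"): cv2.imwrite(f"pics/{n}2.png",r.snapshot(n)[:,:,::-1])
a=cv2.imread("pics/scene2.png")[200:310,250:390]; b=cv2.imread("pics/top2.png")[160:300,290:420]
f=lambda i:cv2.resize(i,(390,420),interpolation=cv2.INTER_CUBIC)
cv2.imwrite("pics/v2.png",np.clip(np.hstack([f(a),f(b)])*1.6,0,255).astype(np.uint8))
E
```

```text
(array([ 0.61394884, -0.04162747,  0.06742641]), array([-0.21758501, -0.00327135,  0.00160258])) [-0.36116292 -0.00502336 -0.89752179]
xyz [-0.0024, -0.0011, 0.0566] rot [0.0033, -0.0016, 0.0024]
```

View pics/v2.png

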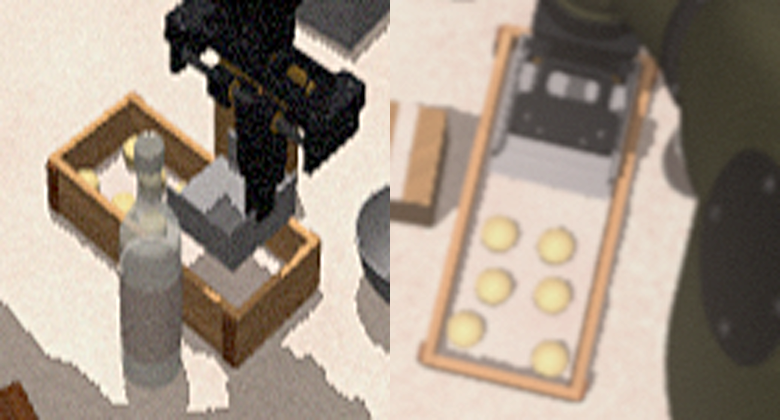

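The view shows the scoop above the far half of the crate, lip corners at about (490,172) and (613,190) in the right panel, with all six sweets in the near half. Checking the lateral offset.

```bash
python3 - <<'E'
from h import *
def loc(P): return R.from_euler("z",-YC).apply(P-CC).round(4)
A=pt("top",323.3,217.3,.067);B=pt("top",364.3,223.3,.067);print("lip corners in crate",loc(A),loc(B))
b,e=base();print("model",loc(b+R.from_euler("ZYX",e).apply([-.05,.045,0])),loc(b+R.from_euler("ZYX",e).apply([-.05,-.045,0])))
im=cv2.imread("pics/top2.png");g=im.astype(int)
# crate inner side walls rows: orange profile
for v in (232,240,250):
    m=np.where((g[v,:,2]-g[v,:,0])[290:420]>40)[0]+290
    sp=np.split(m,np.where(np.diff(m)>3)[0]+1); print(v,[(s[0],s[-1],loc(pt("top",s[0]-.5,v,.046))[1],loc(pt("top",s[-1]+.5,v,.046))[1]) for s in sp if len(s)>1])
go(*tcp(crate(.064,0,.011),YC,0))
E
```

```text
lip corners in crate [0.0139 0.0434 0.067 ] [ 0.0222 -0.0477  0.067 ]
model [0.0145 0.0472 0.067 ] [ 0.0147 -0.0428  0.0669]
232 [(np.int64(312), np.int64(315), np.float64(0.0618), np.float64(0.0531)), (np.int64(363), np.int64(366), np.float64(-0.0493), np.float64(-0.058))]
240 [(np.int64(310), np.int64(313), np.float64(0.0619), np.float64(0.0532)), (np.int64(322), np.int64(330), np.float64(0.0358), np.float64(0.0163)), (np.int64(340), np.int64(349), np.float64(-0.0033), np.float64(-0.025)), (np.int64(361), np.int64(364), np.float64(-0.0489), np.float64(-0.0576))]
250 [(np.int64(308), np.int64(311), np.float64(0.0608), np.float64(0.0522)), (np.int64(323), np.int64(325), np.float64(0.0284), np.float64(0.0219)), (np.int64(359), np.int64(362), np.float64(-0.0496), np.float64(-0.0583))]
xyz [-0.0025, -0.0006, 0.0561] rot [0.0024, -0.0013, 0.0028]
```

Request:
carry_out --plan '[{"rot":[-0.01,0,0.002],"xyz":[0.002,0,0.01],"grip":255},{"rot":[-0.02,0,0.002],"xyz":[0.002,0,0.02],"grip":255},{"rot":[-0.03,0,0.002],"xyz":[0.002,0,0.03],"grip":255},{"rot":[-0.03,0,0.002],"xyz":[0.002,0,0.04],"grip":255},{"rot":[-0.03,0,0.002],"xyz":[0.002,0,0.046],"grip":255},{"rot":[-0.03,0,0.002],"xyz":[0.002,0,0.05],"grip":255},{"rot":[-0.03,0,0.002],"xyz":[0.002,0,0.05],"grip":255},{"rot":[-0.03,0,0.002],"xyz":[0.002,0,0.05],"grip":255}]'

```text
clock: 7.22
tool_pos: [0.6553, -0.0487, 0.0688]
eef_rot: [0.78, 0.625, 0.01, 0.011]
contact_force: [0.1, -0.6, -1.5]
opening: 0.156
finger_force: 49.9
```

```bash
cat >> h.py <<'E'
def rep():
    b,e=base(); s=r.get_state(); Rs=R.from_euler("ZYX",e); l=lambda P:R.from_euler("z",-YC).apply(P-CC).round(4)
    print("base",l(b),"lip",l(b+Rs.apply([-.05,0,0])),"eul",e.round(4),"F",np.array(s["contact_force"]).round(1),"q",np.round(s["q"],2))
E
python3 -c "
from h import *
rep()"
```

```text
base [0.0656 0.0044 0.0146] lip [0.0156 0.0044 0.013 ] eul [-0.2192 -0.0303  0.0011] F [ 0.1 -0.6 -1.5] q [ 0.18  0.95 -0.33  1.6   0.47  0.64 -0.62]
```

Request:
carry_out --plan '[{"rot":[0,0,0],"xyz":[0,0,0.002],"grip":255},{"rot":[0,0,0],"xyz":[0,0,0.004],"grip":255},{"rot":[0,0,0],"xyz":[0,0,0.005],"grip":255},{"rot":[0,0,0],"xyz":[0,0,0.005],"grip":255},{"rot":[0,0,0],"xyz":[0,0,0.005],"grip":255}]'

```text
clock: 7.63
tool_pos: [0.6551, -0.0487, 0.0638]
eef_rot: [0.78, 0.626, 0.01, 0.011]
contact_force: [0.3, 0.3, -1.4]
opening: 0.156
finger_force: 49.9
```

```bash
python3 -c "
from h import *
rep()"
```

```text
base [0.0655 0.0044 0.0095] lip [0.0155 0.0043 0.008 ] eul [-0.219  -0.0301  0.001 ] F [ 0.3  0.3 -1.4] q [ 0.18  0.96 -0.33  1.61  0.48  0.63 -0.62]
```

Request:
carry_out --plan '[{"rot":[0,0,0],"xyz":[0,0,0.0005],"grip":255},{"rot":[0,0,0],"xyz":[0,0,0.001],"grip":255},{"rot":[0,0,0],"xyz":[0,0,0.001],"grip":255}]'

```text
clock: 7.88
tool_pos: [0.6555, -0.0487, 0.0632]
eef_rot: [0.78, 0.625, 0.01, 0.012]
contact_force: [-0.0, -0.3, 1.5]
opening: 0.153
finger_force: 49.9
```

Request:
carry_out --plan '[{"rot":[0,0,0],"xyz":[0,0,0.0005],"grip":255},{"rot":[0,0,0],"xyz":[0,0,0.001],"grip":255},{"rot":[0,0,0],"xyz":[0,0,0.001],"grip":255}]'

```text
clock: 8.13
tool_pos: [0.6558, -0.0488, 0.0627]
eef_rot: [0.78, 0.625, 0.01, 0.012]
contact_force: [0.4, -0.5, 6.5]
opening: 0.154
finger_force: 49.9
```

```bash
python3 -c "
from h import *
rep()"
```

```text
base [0.0662 0.0045 0.0084] lip [0.0162 0.0045 0.0068] eul [-0.2193 -0.0314  0.0011] F [ 0.4 -0.5  6.5] q [ 0.17  0.96 -0.33  1.61  0.48  0.62 -0.63]
```

Request:
carry_out --plan '[{"rot":[0,0,0],"xyz":[0,-0.006,0],"grip":255},{"rot":[0,0,0],"xyz":[0,-0.014,-0.0004],"grip":255},{"rot":[0,0,0],"xyz":[0,-0.022,-0.0007],"grip":255},{"rot":[0,0,0],"xyz":[0,-0.03,-0.0009],"grip":255},{"rot":[0,0,0],"xyz":[0,-0.038,-0.0012],"grip":255},{"rot":[0,0,0],"xyz":[0,-0.046,-0.0014],"grip":255},{"rot":[0,0,0],"xyz":[0,-0.054,-0.0017],"grip":255},{"rot":[0,0,0],"xyz":[0,-0.06,-0.0018],"grip":255}]'

```text
clock: 8.8
tool_pos: [0.5999, -0.0354, 0.0636]
eef_rot: [0.78, 0.625, 0.013, 0.014]
contact_force: [4.8, -1.0, 6.9]
opening: 0.157
finger_force: 49.9
```

```bash
python3 -c "
from h import *
rep()"
```

```text
base [0.0091 0.0055 0.009 ] lip [-0.0409  0.0054  0.0071] eul [-0.2191 -0.0376  0.0034] F [ 4.8 -1.   6.9] q [ 0.14  0.9  -0.28  1.8   0.51  0.48 -0.71]
```

Request:
carry_out --plan '[{"rot":[0,0,0],"xyz":[0,-0.008,-0.0003],"grip":255},{"rot":[0,0,0],"xyz":[-0.001,-0.016,-0.0005],"grip":255},{"rot":[0,0,0],"xyz":[-0.001,-0.024,-0.0008],"grip":255},{"rot":[0,0,0],"xyz":[-0.002,-0.032,-0.001],"grip":255},{"rot":[0,0,0],"xyz":[-0.002,-0.04,-0.0013],"grip":255},{"rot":[0,0,0],"xyz":[-0.002,-0.048,-0.0015],"grip":255},{"rot":[0,0,0],"xyz":[-0.002,-0.054,-0.0017],"grip":255},{"rot":[0,0,0],"xyz":[-0.002,-0.054,-0.0017],"grip":255}]'

```text
clock: 9.47
tool_pos: [0.546, -0.0252, 0.0634]
eef_rot: [0.78, 0.626, 0.013, 0.013]
contact_force: [2.4, 0.2, 6.0]
opening: 0.154
finger_force: 49.9
```

```bash
python3 - <<'E'
from h import *
rep()
for n in ("scene","top"): cv2.imwrite(f"pics/{n}3.png",r.snapshot(n)[:,:,::-1])
a=cv2.imread("pics/scene3.png")[200:310,250:390]; b=cv2.imread("pics/top3.png")[160:300,290:420]
f=lambda i:cv2.resize(i,(390,420),interpolation=cv2.INTER_CUBIC)
cv2.imwrite("pics/v3.png",np.clip(np.hstack([f(a),f(b)])*1.6,0,255).astype(np.uint8))
E
```

```text
base [-0.0458  0.0036  0.0088] lip [-0.0958  0.0035  0.007 ] eul [-0.2184 -0.0361  0.0032] F [2.4 0.2 6. ] q [ 0.09  0.86 -0.22  1.96  0.54  0.34 -0.78]
```

View pics/v3.png

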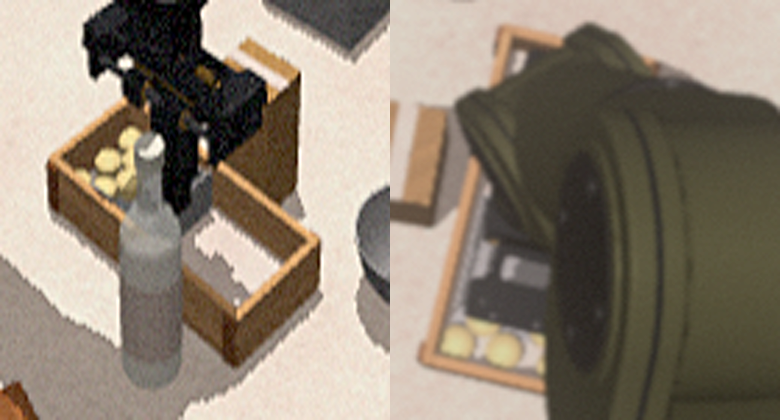

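The sweets are gathered at the near wall and riding into the scoop (around (110,160) in the left panel and (460–545,340) in the right). Pushing on to the end wall.

Request:
carry_out --plan '[{"rot":[0,0,0],"xyz":[0,-0.005,-0.0002],"grip":255},{"rot":[0,0,0],"xyz":[0,-0.01,-0.0003],"grip":255},{"rot":[0,0,0],"xyz":[0,-0.015,-0.0005],"grip":255},{"rot":[0,0,0],"xyz":[0,-0.019,-0.0006],"grip":255},{"rot":[0,0,0],"xyz":[0,-0.022,-0.0007],"grip":255},{"rot":[0,0,0],"xyz":[0,-0.022,-0.0007],"grip":255}]'

```text
clock: 10.07
tool_pos: [0.5332, -0.0217, 0.0653]
eef_rot: [0.78, 0.625, 0.019, 0.018]
contact_force: [14.8, -4.1, 8.2]
opening: 0.153
finger_force: 50.0
```

Request:
carry_out --plan '[{"rot":[0,0,0],"xyz":[0,-0.003,-0.0001],"grip":255},{"rot":[0,0,0],"xyz":[0,-0.005,-0.0002],"grip":255},{"rot":[0,0,0],"xyz":[0,-0.005,-0.0002],"grip":255}]'

```text
clock: 10.32
tool_pos: [0.5325, -0.0214, 0.0662]
eef_rot: [0.78, 0.625, 0.022, 0.02]
contact_force: [19.2, -6.9, 10.3]
opening: 0.153
finger_force: 50.0
```

```bash
python3 - <<'E'
from h import *
rep()
E
```

```text
base [-0.0586  0.0049  0.0108] lip [-0.1085  0.0049  0.0078] eul [-0.2213 -0.059   0.0089] F [19.2 -6.9 10.3] q [ 0.05  0.84 -0.17  2.03  0.55  0.26 -0.81]
```

Jammed 16 mm short of the wall at about 20 N. Looking before I go further.

```bash
python3 - <<'E'
from h import *
for n in ("scene","top"): cv2.imwrite(f"pics/{n}4.png",r.snapshot(n)[:,:,::-1])
a=cv2.imread("pics/scene4.png")[215:275,262:332]; b=cv2.imread("pics/top4.png")[235:300,290:365]
f=lambda i:cv2.resize(i,(395,400),interpolation=cv2.INTER_CUBIC)
cv2.imwrite("pics/v4.png",np.clip(np.hstack([f(a),f(b)])*1.7,0,255).astype(np.uint8))
E
```

```text
(no output)
```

View pics/v4.png

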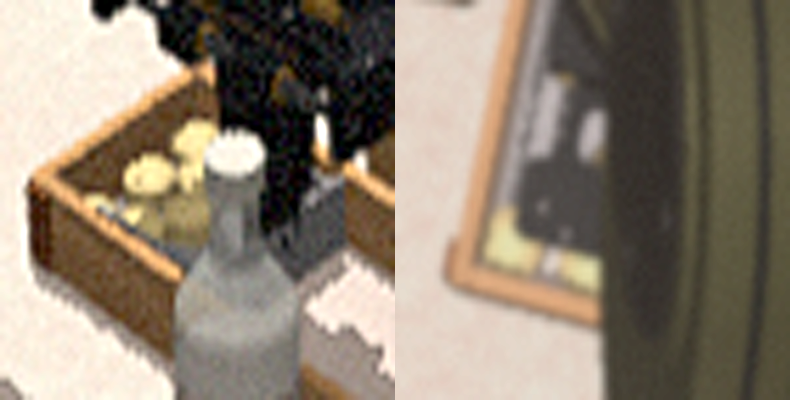

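Sweets sit in both near corners. The left one (500,240) is wedged between the end wall and the scoop's side wall, and another is at (105,205) in the left panel. I'll lift the ones already aboard first and come back for the corners. Working out a nose-up tilt with the lip path near vertical.

```bash
python3 - <<'E'
from h import *
rep()
def lipgo(lx,y,lz,t,yaw=YC):
    b=crate(lx,y,lz)+ (R.from_euler("z",yaw)*R.from_euler("y",t)).apply([.05,0,0]); go(*tcp(b,yaw,t))
for t in (0,.1,.2,.3,.4): lipgo(-.106,.003,.012+.1*np.sin(t),t)
lipgo(-.06,.003,.18,.4)
E
```

```text
base [-0.0586  0.0049  0.0107] lip [-0.1085  0.005   0.0078] eul [-0.2213 -0.0589  0.0089] F [19.1 -6.9  9.6] q [ 0.05  0.84 -0.17  2.03  0.55  0.26 -0.81]
xyz [-0.0014, 0.0057, 0.0015] rot [0.0589, -0.0089, -0.001]
xyz [-0.0014, 0.0105, 0.0013] rot [0.1589, -0.009, -0.0006]
xyz [-0.0014, 0.0144, 0.0017] rot [0.2589, -0.009, -0.0001]
xyz [-0.0014, 0.0171, 0.0025] rot [0.3589, -0.009, 0.0003]
xyz [-0.0014, 0.0189, 0.0037] rot [0.4589, -0.009, 0.0008]
xyz [-0.0002, 0.0724, -0.1224] rot [0.4589, -0.009, 0.0008]
```

Request:
carry_out --plan '[{"rot":[0.01,0,0],"xyz":[-0.001,0.014,0],"grip":255},{"rot":[0.03,0,0],"xyz":[-0.001,0.018,-0.001],"grip":255},{"rot":[0.1,0,0],"xyz":[-0.001,0.023,-0.002],"grip":255},{"rot":[0.17,0,0],"xyz":[-0.001,0.026,-0.002],"grip":255},{"rot":[0.24,0,0],"xyz":[-0.001,0.029,-0.002],"grip":255},{"rot":[0.31,0,0],"xyz":[-0.001,0.031,-0.002],"grip":255},{"rot":[0.37,0,0],"xyz":[-0.001,0.032,-0.002],"grip":255},{"rot":[0.43,0,0],"xyz":[-0.001,0.033,-0.002],"grip":255}]'

```text
clock: 11.08
tool_pos: [0.5504, -0.0288, 0.0646]
eef_rot: [0.765, 0.613, -0.123, -0.156]
contact_force: [0.5, 0.7, -3.1]
opening: 0.155
finger_force: 49.9
```

```bash
python3 - <<'E'
from h import *
rep()
E
```

```text
base [-0.0599  0.0011  0.0326] lip [-0.106  0.001  0.052] eul [-0.2196  0.3999  0.0021] F [ 0.5  0.7 -3.1] q [ 0.24  1.04 -0.45  1.51  0.31  1.07 -0.51]
```

Request:
carry_out --plan '[{"rot":[0,0,0],"xyz":[0,-0.004,-0.009],"grip":255},{"rot":[0,0,0],"xyz":[0,-0.01,-0.024],"grip":255},{"rot":[0,0,0],"xyz":[0,-0.019,-0.045],"grip":255},{"rot":[0,0,0],"xyz":[0,-0.03,-0.07],"grip":255},{"rot":[0,0,0],"xyz":[0,-0.041,-0.096],"grip":255},{"rot":[0,0,0],"xyz":[0,-0.051,-0.12],"grip":255},{"rot":[0,0,0],"xyz":[0,-0.058,-0.138],"grip":255},{"rot":[0,0,0],"xyz":[0,-0.06,-0.142],"grip":255}]'

```text
clock: 11.75
tool_pos: [0.5502, -0.0277, 0.2226]
eef_rot: [0.765, 0.614, -0.121, -0.153]
contact_force: [0.4, 0.4, -2.6]
opening: 0.154
finger_force: 50.0
```

```bash
python3 - <<'E'
from h import *
rep()
ims={n:r.snapshot(n)[:,:,::-1] for n in("scene","top")}
for n in ims: cv2.imwrite(f"pics/{n}5.png",ims[n])
for n in ims:
    h=cv2.cvtColor(ims[n],cv2.COLOR_BGR2HSV); m=cv2.inRange(h,(20,60,90),(35,255,255)); 
    k,_,st,ce=cv2.connectedComponentsWithStats(m)
    print(n,[(st[i][4],ce[i].round(0).tolist()) for i in range(1,k) if st[i][4]>8 and ((n=="top" and 250<ce[i][0]<420 and 130<ce[i][1]<310) or (n=="scene" and 230<ce[i][0]<380 and 100<ce[i][1]<300))])
E
```

```text
base [-0.0601  0.002   0.1901] lip [-0.1063  0.0019  0.2092] eul [-0.2178  0.3928  0.0023] F [ 0.4  0.4 -2.6] q [ 0.26  0.84 -0.5   1.43  0.23  1.33 -0.48]
scene [(np.int32(161), [295.0, 192.0]), (np.int32(40), [295.0, 246.0]), (np.int32(31), [284.0, 247.0])]
top [(np.int32(68), [337.0, 248.0]), (np.int32(74), [323.0, 256.0]), (np.int32(69), [349.0, 256.0]), (np.int32(21), [313.0, 267.0]), (np.int32(67), [341.0, 276.0])]
```

```bash
python3 - <<'E'
from h import *
loc=lambda P:R.from_euler("z",-YC).apply(P-CC).round(3)
for u,v in ((337,248),(323,256),(349,256),(313,267),(341,276)): print(u,v,"floor",loc(pt("top",u,v,.017)),"scoop",loc(pt("top",u,v,.2)))
for u,v in ((295,246),(284,247)): print("scene",loc(pt("scene",u,v,.017)))
E
```

```text
337 248 floor [-0.039 -0.002  0.017] scoop [-0.064 -0.001  0.2  ]
323 256 floor [-0.064  0.025  0.017] scoop [-0.085  0.022  0.2  ]
349 256 floor [-0.05  -0.033  0.017] scoop [-0.073 -0.027  0.2  ]
313 267 floor [-0.094  0.041  0.017] scoop [-0.11   0.036  0.2  ]
341 276 floor [-0.099 -0.026  0.017] scoop [-0.115 -0.021  0.2  ]
scene [-0.082  0.008  0.017]
scene [-0.102 -0.017  0.017]
```

```bash
cat >> h.py <<'E'
def lippose(L,yaw,t): return tcp(np.array(L)+(R.from_euler("z",yaw)*R.from_euler("y",t)).apply([.05,0,0]),yaw,t)
PAN=np.array([.5256,.364,0])
def panlip(fwd,z,yaw,t): return lippose(PAN+[fwd*np.cos(yaw),fwd*np.sin(yaw),z],yaw,t)
E
python3 - <<'E'
from h import *
rep()
b,e=base(); L0=b+R.from_euler("ZYX",e).apply([-.05,0,0]); L1=PAN+[.02*np.cos(.3),.02*np.sin(.3),.2]
print(L0,L1)
for f in (.25,.5,.75,1): go(*lippose(L0+(L1-L0)*f,YC+f*(.3-YC),.4))
E
```

```text
base [-0.0614  0.0012  0.1876] lip [-0.1075  0.0011  0.2069] eul [-0.2182  0.397   0.0009] F [ 0.3 -0.8 -2.5] q [ 0.26  0.84 -0.5   1.43  0.23  1.32 -0.48]
[ 0.44527532 -0.00514935  0.20692577] [0.54470673 0.3699104  0.2       ]
xyz [0.1106, 0.0037, 0.0008] rot [0.003, -0.0506, -0.1182]
xyz [0.221, 0.0056, 0.002] rot [0.003, -0.1011, -0.238]
xyz [0.331, 0.0058, 0.0038] rot [0.0031, -0.1515, -0.3578]
xyz [0.4404, 0.0046, 0.0063] rot [0.0031, -0.2019, -0.4776]
```

Request:
carry_out --plan '[{"rot":[0,-0.004,-0.008],"xyz":[0.008,0,0],"grip":255},{"rot":[0,-0.01,-0.023],"xyz":[0.022,0.001,0],"grip":255},{"rot":[0,-0.019,-0.044],"xyz":[0.042,0.001,0],"grip":255},{"rot":[0,-0.03,-0.07],"xyz":[0.066,0.002,0.001],"grip":255},{"rot":[0,-0.042,-0.1],"xyz":[0.094,0.003,0.001],"grip":255},{"rot":[0,-0.056,-0.132],"xyz":[0.124,0.004,0.001],"grip":255},{"rot":[0,-0.07,-0.165],"xyz":[0.154,0.005,0.001],"grip":255},{"rot":[0,-0.084,-0.198],"xyz":[0.184,0.005,0.002],"grip":255}]'

```text
clock: 12.52
tool_pos: [0.5921, 0.1536, 0.2138]
eef_rot: [0.693, 0.693, -0.141, -0.142]
contact_force: [0.0, -0.1, -2.0]
opening: 0.155
finger_force: 50.0
```

```bash
python3 - <<'E'
from h import *
rep()
b,e=base(); L0=b+R.from_euler("ZYX",e).apply([-.05,0,0]); L1=PAN+[.02*np.cos(.3),.02*np.sin(.3),.2]
for f in (.5,1): go(*lippose(L0+(L1-L0)*f,e[0]+f*(.3-e[0]),.4))
E
```

```text
base [-0.0577  0.175   0.1818] lip [-0.1026  0.1649  0.2014] eul [4.00e-04 4.02e-01 1.40e-03] F [ 0.  -0.1 -2. ] q [-0.04  0.94 -0.54  1.21  0.25  1.45 -0.54]
xyz [0.1241, 0.0262, -0.0105] rot [-0.0019, -0.0598, -0.1379]
xyz [0.2477, 0.0504, -0.0198] rot [-0.0018, -0.1183, -0.2758]
```

Request:
carry_out --plan '[{"rot":[0,-0.014,-0.033],"xyz":[0.03,0.006,-0.003],"grip":255},{"rot":[0,-0.028,-0.066],"xyz":[0.06,0.013,-0.005],"grip":255},{"rot":[0,-0.042,-0.1],"xyz":[0.09,0.019,-0.008],"grip":255},{"rot":[0,-0.056,-0.133],"xyz":[0.12,0.025,-0.01],"grip":255},{"rot":[0,-0.07,-0.166],"xyz":[0.15,0.031,-0.012],"grip":255},{"rot":[0,-0.084,-0.2],"xyz":[0.178,0.037,-0.014],"grip":255},{"rot":[0,-0.098,-0.23],"xyz":[0.205,0.042,-0.016],"grip":255},{"rot":[0,-0.11,-0.26],"xyz":[0.225,0.046,-0.018],"grip":255}]'

```text
clock: 13.18
tool_pos: [0.6402, 0.3799, 0.2116]
eef_rot: [0.587, 0.784, -0.16, -0.121]
contact_force: [0.7, 0.8, -2.2]
opening: 0.153
finger_force: 50.0
```

Request:
carry_out --plan '[{"rot":[0,-0.005,-0.01],"xyz":[0.01,0.002,0],"grip":255},{"rot":[0,-0.005,-0.01],"xyz":[0.012,0.002,0],"grip":255},{"rot":[0,-0.005,-0.01],"xyz":[0.012,0.002,0],"grip":255}]'

```text
clock: 13.43
tool_pos: [0.6393, 0.3896, 0.2109]
eef_rot: [0.584, 0.787, -0.161, -0.119]
contact_force: [0.2, -0.8, -2.5]
opening: 0.156
finger_force: 50.0
```

```bash
python3 - <<'E'
from h import *
rep()
b,e=base(); L0=b+R.from_euler("ZYX",e).apply([-.05,0,0]);print(L0-PAN)
for t,z in ((.4,.17),(.2,.13),(0,.1),(-.15,.085),(-.4,.075),(-.7,.075),(-1,.075)): print(t);go(*panlip(.02,z,.3,t))
E
```

```text
base [-0.0568  0.3991  0.179 ] lip [-0.0969  0.3766  0.1987] eul [2.931e-01 4.030e-01 2.000e-04] F [ 0.2 -0.8 -2.5] q [-0.48  1.23 -0.52  0.43  0.33  1.91 -0.42]
[ 0.01190336 -0.0050682   0.19865037]
0.4
xyz [0.0092, 0.0203, 0.0221] rot [-0.003, -0.0029, -0.0064]
0.2
xyz [0.0091, 0.0236, 0.0415] rot [-0.203, -0.0022, -0.0066]
0
xyz [0.0091, 0.0197, 0.0546] rot [-0.403, -0.0016, -0.0069]
-0.15
xyz [0.009, 0.0121, 0.0596] rot [-0.553, -0.001, -0.007]
-0.4
xyz [0.0089, -0.0088, 0.0591] rot [-0.803, -0.0002, -0.0072]
-0.7
xyz [0.0087, -0.0406, 0.0559] rot [-1.103, 0.0009, -0.0073]
-1
xyz [0.0085, -0.072, 0.0623] rot [-1.403, 0.0021, -0.0073]
```

Request:
carry_out --plan '[{"rot":[-0.06,0,-0.003],"xyz":[0.005,0.012,0.013],"grip":255},{"rot":[-0.12,0,-0.007],"xyz":[0.009,0.019,0.027],"grip":255},{"rot":[-0.2,-0.002,-0.007],"xyz":[0.009,0.0235,0.0415],"grip":255},{"rot":[-0.3,-0.002,-0.007],"xyz":[0.009,0.022,0.048],"grip":255},{"rot":[-0.4,-0.002,-0.007],"xyz":[0.009,0.0195,0.0545],"grip":255},{"rot":[-0.5,-0.001,-0.007],"xyz":[0.009,0.015,0.058],"grip":255},{"rot":[-0.55,-0.001,-0.007],"xyz":[0.009,0.012,0.0595],"grip":255},{"rot":[-0.6,0,-0.007],"xyz":[0.009,0.008,0.06],"grip":255}]'

```text
clock: 14.1
tool_pos: [0.6219, 0.3882, 0.1551]
eef_rot: [0.593, 0.799, 0.08, 0.06]
contact_force: [2.0, 0.5, -1.7]
opening: 0.153
finger_force: 50.0
```

```bash
python3 - <<'E'
from h import *
rep()
b,e=base(); L0=b+R.from_euler("ZYX",e).apply([-.05,0,0]);print(L0-PAN)
for t,z in ((-.2,.08),(-.4,.075),(-.6,.075),(-.8,.075),(-1,.075)): print(t);go(*panlip(.02,z,.3,t))
E
```

```text
base [-0.0484  0.408   0.0947] lip [-0.0911  0.3838  0.0847] eul [ 0.295  -0.2    -0.0004] F [ 2.   0.5 -1.7] q [-0.44  0.88 -0.41  1.49  0.61  0.72 -0.84]
[0.01919878 0.00076054 0.08472481]
-0.2
xyz [0.0053, 0.0004, 0.0049] rot [0.0, 0.0013, -0.0049]
-0.4
xyz [0.0053, -0.0129, -0.0076] rot [-0.2, 0.0018, -0.0047]
-0.6
xyz [0.0052, -0.0285, -0.0222] rot [-0.4, 0.0023, -0.0045]
-0.8
xyz [0.0051, -0.0467, -0.0334] rot [-0.6, 0.0028, -0.0043]
-1
xyz [0.0049, -0.0668, -0.0408] rot [-0.8, 0.0032, -0.0041]
```

Request:
carry_out --plan '[{"rot":[-0.1,0,-0.004],"xyz":[0.004,-0.006,0],"grip":255},{"rot":[-0.2,0,-0.004],"xyz":[0.005,-0.013,-0.0075],"grip":255},{"rot":[-0.3,0,-0.004],"xyz":[0.005,-0.02,-0.015],"grip":255},{"rot":[-0.4,0.002,-0.004],"xyz":[0.005,-0.0285,-0.022],"grip":255},{"rot":[-0.5,0.002,-0.004],"xyz":[0.005,-0.0375,-0.028],"grip":255},{"rot":[-0.6,0.003,-0.004],"xyz":[0.005,-0.0465,-0.0335],"grip":255},{"rot":[-0.7,0.003,-0.004],"xyz":[0.005,-0.0565,-0.037],"grip":255},{"rot":[-0.7,0.003,-0.004],"xyz":[0.005,-0.0565,-0.037],"grip":255}]'

```text
clock: 14.77
tool_pos: [0.5762, 0.3643, 0.1706]
eef_rot: [0.575, 0.765, 0.207, 0.201]
contact_force: [0.3, -0.0, -1.1]
opening: 0.152
finger_force: 50.0
```

```bash
cat >> h.py <<'E'
def sweets(tag):
    ims={n:r.snapshot(n)[:,:,::-1] for n in("scene","top")}
    for n in ims:
        cv2.imwrite(f"pics/{n}{tag}.png",ims[n])
        m=cv2.inRange(cv2.cvtColor(ims[n],cv2.COLOR_BGR2HSV),(20,60,90),(35,255,255)); k,_,st,ce=cv2.connectedComponentsWithStats(m)
        for i in range(1,k):
            u,v=ce[i]
            if st[i][4]>5 and (n=="top" and 90<v<340 and 100<u<450 or n=="scene" and u<400 and 100<v<340): print(n,st[i][4],ce[i].round(1),st[i][:4],"crate",R.from_euler("z",-YC).apply(pt(n,u,v,.018)-CC).round(3),"pan",(pt(n,u,v,.015)-PAN).round(3))
E
python3 - <<'E'
from h import *
rep();sweets(6)
E
```

```text
base [-0.0641  0.3829  0.1029] lip [-0.1002  0.3619  0.0755] eul [ 0.3069 -0.5806 -0.0841] F [ 0.3 -0.  -1.1] q [-0.76  0.75 -0.05  1.99  1.8   0.38 -2.23]
scene 18 [361.  185.1] [359 183   5   6] crate [-0.165  0.399  0.018] pan [-0.052  0.036  0.015]
scene 8 [354.9 188.1] [354 187   3   3] crate [-0.167  0.369  0.018] pan [-0.061  0.008  0.015]
scene 41 [295.  245.5] [291 243   8   6] crate [-0.083  0.009  0.018] pan [-0.057 -0.364  0.015]
scene 30 [284.6 246.9] [281 245   8   5] crate [-0.1   -0.017  0.018] pan [-0.079 -0.385  0.015]
top 16 [173.2 248.1] [170 247   6   4] crate [-0.127  0.36   0.018] pan [-0.021 -0.013  0.015]
top 45 [315.2 262.9] [311 259   9   9] crate [-0.084  0.038  0.018] pan [-0.049 -0.338  0.015]
top 69 [329.2 265. ] [325 261  10   9] crate [-0.081  0.006  0.018] pan [-0.053 -0.37   0.015]
top 74 [341.1 275.6] [337 271  10  10] crate [-0.098 -0.026  0.018] pan [-0.077 -0.398  0.015]
```

Request:
carry_out --plan '[{"rot":[0,0,0],"xyz":[0,0,0],"grip":255},{"rot":[0,0,0],"xyz":[0,0,0],"grip":255},{"rot":[0,0,0],"xyz":[0,0,0],"grip":255}]'

```text
clock: 15.12
tool_pos: [0.5774, 0.3654, 0.1701]
eef_rot: [0.575, 0.766, 0.206, 0.201]
contact_force: [0.8, -0.3, -2.3]
opening: 0.154
finger_force: 50.0
```

```bash
python3 - <<'E'
from h import *
rep();sweets(7)
go(*panlip(.06,.12,.3,-.45)); go(*panlip(.06,.19,.2,0))
E
```

```text
base [-0.0632  0.3842  0.1024] lip [-0.0994  0.3631  0.075 ] eul [ 0.308  -0.5794 -0.0849] F [ 0.8 -0.3 -2.3] q [-0.76  0.75 -0.05  1.98  1.79  0.37 -2.21]
scene 27 [358.3 189.4] [354 187  10   6] crate [-0.154  0.371  0.018] pan [-0.047  0.006  0.015]
scene 40 [295.  245.6] [291 243   8   6] crate [-0.082  0.008  0.018] pan [-0.057 -0.364  0.015]
scene 31 [284.5 246.8] [281 245   8   5] crate [-0.1   -0.017  0.018] pan [-0.079 -0.385  0.015]
top 17 [173.9 249.4] [173 247   3   6] crate [-0.13   0.358  0.018] pan [-0.024 -0.015  0.015]
top 46 [315.  262.7] [311 259   8   9] crate [-0.084  0.039  0.018] pan [-0.048 -0.338  0.015]
top 9 [183.1 261.1] [182 260   3   4] crate [-0.151  0.33   0.018] pan [-0.05  -0.038  0.015]
top 71 [329.2 264.9] [325 260  10  10] crate [-0.081  0.006  0.018] pan [-0.053 -0.37   0.015]
top 69 [341.  275.9] [337 272  10   9] crate [-0.099 -0.026  0.018] pan [-0.077 -0.397  0.015]
xyz [0.0135, 0.0804, 0.0058] rot [0.1296, 0.0805, 0.002]
xyz [-0.003, 0.1258, -0.0048] rot [0.5828, 0.051, 0.0809]
```

Request:
carry_out --plan '[{"rot":[0.03,0.02,0],"xyz":[0.004,0.02,-0.01],"grip":255},{"rot":[0.06,0.04,0],"xyz":[0.007,0.045,-0.02],"grip":255},{"rot":[0.13,0.06,0],"xyz":[0.01,0.075,-0.03],"grip":255},{"rot":[0.23,0.06,0.02],"xyz":[0.008,0.1,-0.03],"grip":255},{"rot":[0.33,0.06,0.04],"xyz":[0.004,0.115,-0.025],"grip":255},{"rot":[0.43,0.055,0.06],"xyz":[0,0.12,-0.02],"grip":255},{"rot":[0.53,0.05,0.08],"xyz":[-0.003,0.125,-0.01],"grip":255},{"rot":[0.58,0.05,0.08],"xyz":[-0.003,0.126,-0.005],"grip":255}]'

```text
clock: 15.88
tool_pos: [0.6758, 0.3967, 0.2473]
eef_rot: [0.62, 0.777, 0.077, 0.08]
contact_force: [2.4, 0.3, -2.0]
opening: 0.156
finger_force: 50.0
```

```bash
python3 - <<'E'
from h import *
rep();sweets(8)
for f in (.5,1): 
    a=np.array([.6,.36,.2]);b,e=base()
    go(*tcp(b+(crate(.03,.004,.2)-b)*f,e[0]+f*(YC-e[0]),0))
E
```

```text
base [0.0031 0.429  0.1862] lip [-0.0408  0.4079  0.1752] eul [ 0.2272 -0.2207 -0.0305] F [ 2.4  0.3 -2. ] q [-0.43  0.86 -0.47  1.22  0.58  1.   -0.78]
scene 27 [358.4 189.3] [354 187  10   6] crate [-0.154  0.372  0.018] pan [-0.047  0.007  0.015]
scene 17 [284.1 246.9] [281 245   7   5] crate [-0.101 -0.018  0.018] pan [-0.08  -0.386  0.015]
scene 26 [294.8 245.8] [292 244   7   5] crate [-0.082  0.007  0.018] pan [-0.057 -0.365  0.015]
xyz [-0.207, -0.0668, -0.0083] rot [0.2291, 0.0094, 0.2126]
xyz [-0.4122, -0.1463, -0.028] rot [0.2301, -0.0156, 0.429]
```

Request:
carry_out --plan '[{"rot":[0.06,0,0.03],"xyz":[-0.025,-0.006,-0.002],"grip":255},{"rot":[0.12,0,0.07],"xyz":[-0.06,-0.016,-0.004],"grip":255},{"rot":[0.18,0,0.11],"xyz":[-0.1,-0.03,-0.006],"grip":255},{"rot":[0.22,0.009,0.16],"xyz":[-0.14,-0.044,-0.008],"grip":255},{"rot":[0.23,0.009,0.2],"xyz":[-0.18,-0.058,-0.008],"grip":255},{"rot":[0.23,0.005,0.24],"xyz":[-0.22,-0.071,-0.01],"grip":255},{"rot":[0.23,0,0.28],"xyz":[-0.26,-0.087,-0.013],"grip":255},{"rot":[0.23,-0.005,0.32],"xyz":[-0.3,-0.102,-0.017],"grip":255}]'

```text
clock: 16.65
tool_pos: [0.6385, 0.0823, 0.2472]
eef_rot: [0.742, 0.67, -0.004, 0.001]
contact_force: [0.8, -1.0, -1.4]
opening: 0.153
finger_force: 50.0
```

```bash
python3 - <<'E'
from h import *
rep();sweets(9)
go(*tcp(crate(.03,.004,.2),YC,0));go(*tcp(crate(.03,.004,.07),YC,0))
E
```

```text
base [0.0192 0.1231 0.1944] lip [-0.0304  0.1172  0.1946] eul [-0.1021  0.0038 -0.0081] F [ 0.8 -1.  -1.4] q [ 0.06  0.74 -0.5   1.48  0.39  1.03 -0.64]
scene 39 [295.2 245.7] [291 243   9   6] crate [-0.082  0.008  0.018] pan [-0.056 -0.365  0.015]
scene 32 [284.6 246.9] [281 245   8   6] crate [-0.1   -0.017  0.018] pan [-0.079 -0.385  0.015]
top 33 [172.6 249.4] [170 247   6   6] crate [-0.13   0.361  0.018] pan [-0.024 -0.012  0.015]
top 20 [183.3 259.6] [182 257   4   7] crate [-0.147  0.331  0.018] pan [-0.047 -0.038  0.015]
top 19 [168.4 262.1] [166 261   6   4] crate [-0.161  0.362  0.018] pan [-0.053 -0.005  0.015]
top 75 [314.1 263.9] [310 260   9  10] crate [-0.087  0.04   0.018] pan [-0.051 -0.336  0.015]
xyz [-0.1156, -0.0043, -0.0037] rot [-0.0022, 0.0178, 0.1066]
xyz [-0.1133, -0.0039, 0.1263] rot [-0.0022, 0.0178, 0.1066]
```

Three sweets are in the pan and three remain in the crate. Second scoop.

Request:
carry_out --plan '[{"rot":[0,0.005,0.03],"xyz":[-0.03,-0.001,0],"grip":255},{"rot":[0,0.01,0.06],"xyz":[-0.06,-0.002,0.01],"grip":255},{"rot":[0,0.015,0.09],"xyz":[-0.085,-0.003,0.03],"grip":255},{"rot":[0,0.017,0.107],"xyz":[-0.103,-0.003,0.055],"grip":255},{"rot":[0,0.017,0.107],"xyz":[-0.11,-0.003,0.08],"grip":255},{"rot":[0,0.017,0.107],"xyz":[-0.112,-0.003,0.1],"grip":255},{"rot":[0,0.017,0.107],"xyz":[-0.112,-0.003,0.115],"grip":255},{"rot":[0,0.017,0.107],"xyz":[-0.112,-0.003,0.12],"grip":255}]'

```text
clock: 17.42
tool_pos: [0.623, -0.0277, 0.126]
eef_rot: [0.776, 0.63, 0.001, -0.005]
contact_force: [0.1, 0.1, -0.9]
opening: 0.155
finger_force: 50.0
```

Request:
carry_out --plan '[{"rot":[0,0,0],"xyz":[0,0,0.001],"grip":255},{"rot":[0,0,0],"xyz":[0,0,0.002],"grip":255},{"rot":[0,0,0],"xyz":[0,0,0.002],"grip":255}]'

```text
clock: 17.67
tool_pos: [0.6259, -0.0263, 0.1278]
eef_rot: [0.776, 0.631, 0.004, -0.004]
contact_force: [0.4, 0.3, -1.6]
opening: 0.154
finger_force: 50.0
```

```bash
python3 - <<'E'
from h import *
rep();sweets(10)
go(*tcp(crate(.03,.003,.013),YC,-.03))
E
```

```text
base [0.0304 0.0198 0.0749] lip [-0.0196  0.0191  0.0749] eul [-0.2061  0.0012  0.0104] F [ 0.4  0.3 -1.6] q [ 0.2   0.86 -0.42  1.65  0.46  0.74 -0.64]
scene 27 [358.4 189.4] [354 187  10   6] crate [-0.154  0.372  0.018] pan [-0.047  0.007  0.015]
scene 39 [295.3 245.7] [292 243   8   6] crate [-0.081  0.009  0.018] pan [-0.056 -0.364  0.015]
scene 30 [284.6 247. ] [281 245   8   6] crate [-0.099 -0.017  0.018] pan [-0.079 -0.386  0.015]
top 35 [172.6 249.5] [170 247   7   6] crate [-0.131  0.361  0.018] pan [-0.024 -0.012  0.015]
top 21 [183.3 259.8] [182 257   4   7] crate [-0.147  0.331  0.018] pan [-0.047 -0.038  0.015]
top 72 [313.9 263.8] [310 259  10  10] crate [-0.086  0.04   0.018] pan [-0.051 -0.335  0.015]
top 14 [168.1 262.1] [166 261   5   3] crate [-0.161  0.363  0.018] pan [-0.053 -0.004  0.015]
top 73 [329.1 264.8] [325 260  10  10] crate [-0.081  0.006  0.018] pan [-0.053 -0.37   0.015]
top 73 [340.8 275.7] [336 271  10  10] crate [-0.098 -0.025  0.018] pan [-0.077 -0.397  0.015]
xyz [-0.0174, -0.0023, 0.0606] rot [-0.0309, -0.0106, 0.0136]
```

Request:
carry_out --plan '[{"rot":[-0.01,-0.005,0.007],"xyz":[-0.01,-0.001,0],"grip":255},{"rot":[-0.02,-0.01,0.013],"xyz":[-0.016,-0.002,0.002],"grip":255},{"rot":[-0.03,-0.01,0.013],"xyz":[-0.017,-0.002,0.004],"grip":255},{"rot":[-0.03,-0.01,0.013],"xyz":[-0.017,-0.002,0.006],"grip":255},{"rot":[-0.03,-0.01,0.013],"xyz":[-0.017,-0.002,0.008],"grip":255}]'

```text
clock: 18.18
tool_pos: [0.6195, -0.0431, 0.1186]
eef_rot: [0.78, 0.625, 0.008, 0.011]
contact_force: [-0.8, -0.6, -1.5]
opening: 0.155
finger_force: 50.0
```

```bash
python3 - <<'E'
from h import *
rep()
go(*tcp(crate(.03,.003,.0105),YC,-.03))
E
```

```text
base [0.0293 0.0021 0.0645] lip [-0.0207  0.0021  0.0631] eul [-2.198e-01 -2.700e-02 -1.000e-04] F [-0.8 -0.6 -1.5] q [ 0.21  0.85 -0.39  1.7   0.5   0.67 -0.67]
xyz [0.0009, -0.0009, 0.0539] rot [-0.003, 0.0001, 0.0002]
```

Request:
carry_out --plan '[{"rot":[0,0,0],"xyz":[0.001,0,0.012],"grip":255},{"rot":[0,0,0],"xyz":[0.001,0,0.025],"grip":255},{"rot":[0,0,0],"xyz":[0.001,0,0.038],"grip":255},{"rot":[0,0,0],"xyz":[0.001,0,0.047],"grip":255},{"rot":[0,0,0],"xyz":[0.001,0,0.052],"grip":255},{"rot":[0,0,0],"xyz":[0.001,0,0.054],"grip":255},{"rot":[0,0,0],"xyz":[0.001,0,0.054],"grip":255},{"rot":[0,0,0],"xyz":[0.001,0,0.054],"grip":255}]'

```text
clock: 18.85
tool_pos: [0.6217, -0.0422, 0.0649]
eef_rot: [0.78, 0.625, 0.009, 0.011]
contact_force: [0.2, 1.0, -1.1]
opening: 0.153
finger_force: 50.0
```

```bash
python3 - <<'E'
from h import *
rep()
E
```

```text
base [0.0313 0.0035 0.0107] lip [-0.0187  0.0035  0.0093] eul [-0.2197 -0.0275  0.0003] F [ 0.2  1.  -1.1] q [ 0.18  0.93 -0.35  1.71  0.54  0.57 -0.71]
```

Request:
carry_out --plan '[{"rot":[0,0,0],"xyz":[0.002,0,0],"grip":255},{"rot":[0,0,0],"xyz":[0.004,0,0],"grip":255},{"rot":[0,0,0],"xyz":[0.004,0,0],"grip":255}]'

```text
clock: 19.1
tool_pos: [0.6228, -0.0375, 0.0653]
eef_rot: [0.78, 0.626, 0.009, 0.011]
contact_force: [-0.4, -0.7, -0.4]
opening: 0.149
finger_force: 50.0
```

Request:
carry_out --plan '[{"rot":[0,0,0],"xyz":[0.001,0,0.001],"grip":255},{"rot":[0,0,0],"xyz":[0.001,0,0.002],"grip":255},{"rot":[0,0,0],"xyz":[0.001,0,0.003],"grip":255},{"rot":[0,0,0],"xyz":[0.001,0,0.003],"grip":255}]'

```text
clock: 19.43
tool_pos: [0.6233, -0.0372, 0.0626]
eef_rot: [0.78, 0.625, 0.009, 0.011]
contact_force: [-1.2, 0.6, 4.9]
opening: 0.153
finger_force: 49.9
```

```bash
python3 - <<'E'
from h import *
rep(); F=np.array(r.get_state()["contact_force"]); print(R.from_euler("z",-YC).apply(F))
E
```

```text
base [0.0317 0.0087 0.0084] lip [-0.0182  0.0087  0.0069] eul [-0.2198 -0.0283  0.0005] F [-1.2  0.6  4.9] q [ 0.17  0.93 -0.34  1.71  0.54  0.57 -0.72]
[-1.27319605  0.28080671  4.86490179]
```

Request:
carry_out --plan '[{"rot":[0,0,0],"xyz":[0,-0.006,-0.0002],"grip":255},{"rot":[0,0,0],"xyz":[0.001,-0.014,-0.0004],"grip":255},{"rot":[0,0,0],"xyz":[0.001,-0.022,-0.0006],"grip":255},{"rot":[0,0,0],"xyz":[0.001,-0.03,-0.0008],"grip":255},{"rot":[0,0,0],"xyz":[0.001,-0.038,-0.0011],"grip":255},{"rot":[0,0,0],"xyz":[0.001,-0.046,-0.0013],"grip":255},{"rot":[0,0,0],"xyz":[0.001,-0.054,-0.0016],"grip":255},{"rot":[0,0,0],"xyz":[0.001,-0.062,-0.0018],"grip":255}]'

```text
clock: 20.1
tool_pos: [0.565, -0.0229, 0.0633]
eef_rot: [0.78, 0.625, 0.011, 0.012]
contact_force: [4.7, -0.7, 5.1]
opening: 0.15
finger_force: 50.0
```

Request:
carry_out --plan '[{"rot":[0,0,0],"xyz":[0,-0.006,-0.0002],"grip":255},{"rot":[0,0,0],"xyz":[0,-0.012,-0.0004],"grip":255},{"rot":[0,0,0],"xyz":[0,-0.018,-0.0006],"grip":255},{"rot":[0,0,0],"xyz":[0,-0.023,-0.0007],"grip":255},{"rot":[0,0,0],"xyz":[0,-0.027,-0.0008],"grip":255},{"rot":[0,0,0],"xyz":[0,-0.031,-0.0009],"grip":255},{"rot":[0,0,0],"xyz":[0,-0.034,-0.001],"grip":255},{"rot":[0,0,0],"xyz":[0,-0.034,-0.001],"grip":255}]'

```text
clock: 20.77
tool_pos: [0.5328, -0.0154, 0.0635]
eef_rot: [0.78, 0.625, 0.012, 0.013]
contact_force: [5.6, -0.0, 4.9]
opening: 0.155
finger_force: 50.0
```

```bash
python3 - <<'E'
from h import *
rep(); F=np.array(r.get_state()["contact_force"]); print(R.from_euler("z",-YC).apply(F)); sweets(11)
E
```

```text
base [-0.061   0.0103  0.009 ] lip [-0.1109  0.0103  0.0073] eul [-0.2193 -0.0346  0.0023] F [ 5.6 -0.   4.9] q [ 0.08  0.85 -0.23  2.    0.6   0.32 -0.87]
[5.4248752  1.19822808 4.8918991 ]
scene 26 [358.5 189.4] [354 187  10   6] crate [-0.153  0.372  0.018] pan [-0.046  0.007  0.015]
scene 36 [296.2 235.3] [293 233   8   6] crate [-0.116  0.046  0.018] pan [-0.081 -0.32   0.015]
scene 71 [285.8 241.8] [277 238  16   9] crate [-0.115  0.003  0.018] pan [-0.09  -0.363  0.015]
top 35 [172.5 249.5] [170 247   7   7] crate [-0.131  0.361  0.018] pan [-0.024 -0.012  0.015]
top 23 [183.2 259.7] [181 256   5   8] crate [-0.147  0.331  0.018] pan [-0.047 -0.038  0.015]
top 19 [168.4 261.7] [165 259   7   5] crate [-0.16   0.362  0.018] pan [-0.052 -0.005  0.015]
top 58 [311.2 274.7] [307 270  10   9] crate [-0.112  0.04   0.018] pan [-0.076 -0.33   0.015]
top 54 [326.1 278.5] [322 275  10   8] crate [-0.112  0.006  0.018] pan [-0.084 -0.364  0.015]
```

Request:
carry_out --plan '[{"rot":[0,0,0],"xyz":[0,-0.004,-0.0001],"grip":255},{"rot":[0,0,0],"xyz":[0,-0.008,-0.0003],"grip":255},{"rot":[0,0,0],"xyz":[0,-0.011,-0.0004],"grip":255},{"rot":[0,0,0],"xyz":[0,-0.013,-0.0005],"grip":255},{"rot":[0,0,0],"xyz":[0,-0.013,-0.0005],"grip":255}]'

```text
clock: 21.28
tool_pos: [0.5207, -0.0129, 0.0636]
eef_rot: [0.78, 0.625, 0.012, 0.013]
contact_force: [6.9, -1.6, 6.9]
opening: 0.153
finger_force: 50.0
```

```bash
python3 - <<'E'
from h import *
rep(); F=np.array(r.get_state()["contact_force"]); print(R.from_euler("z",-YC).apply(F)); sweets(12)
E
```

```text
base [-0.0732  0.0101  0.0091] lip [-0.1232  0.0101  0.0073] eul [-0.2202 -0.0355  0.0023] F [ 6.9 -1.6  6.9] q [ 0.06  0.84 -0.21  2.04  0.61  0.29 -0.89]
[ 7.09603015 -0.05461848  6.93137271]
scene 28 [358.5 189.4] [354 187  10   6] crate [-0.153  0.372  0.018] pan [-0.046  0.007  0.015]
scene 108 [289.7 239.4] [280 233  20  14] crate [-0.116  0.019  0.018] pan [-0.087 -0.347  0.015]
top 34 [172.5 249.6] [170 247   6   7] crate [-0.131  0.361  0.018] pan [-0.024 -0.012  0.015]
top 18 [183.2 259.6] [182 257   4   6] crate [-0.147  0.331  0.018] pan [-0.047 -0.038  0.015]
top 20 [168.1 261.8] [165 260   7   4] crate [-0.16   0.363  0.018] pan [-0.052 -0.004  0.015]
```

Request:
carry_out --plan '[{"rot":[0.03,0,0],"xyz":[-0.001,0.008,-0.0015],"grip":255},{"rot":[0.09,0,0],"xyz":[-0.002,0.011,-0.002],"grip":255},{"rot":[0.15,0,0],"xyz":[-0.002,0.014,-0.002],"grip":255},{"rot":[0.21,0,0],"xyz":[-0.002,0.0165,-0.002],"grip":255},{"rot":[0.27,0,0],"xyz":[-0.002,0.0185,-0.002],"grip":255},{"rot":[0.33,0,0],"xyz":[-0.002,0.02,-0.002],"grip":255},{"rot":[0.38,0,0],"xyz":[-0.002,0.021,-0.002],"grip":255},{"rot":[0.43,0,0],"xyz":[-0.002,0.022,-0.002],"grip":255}]'

```text
clock: 22.05
tool_pos: [0.5367, -0.0197, 0.0641]
eef_rot: [0.764, 0.612, -0.126, -0.158]
contact_force: [-0.1, 0.1, -2.9]
opening: 0.156
finger_force: 49.9
```

Request:
carry_out --plan '[{"rot":[0,0,0],"xyz":[0,0,0],"grip":255},{"rot":[0,0,0],"xyz":[0,-0.002,-0.007],"grip":255},{"rot":[0,0,0],"xyz":[0,-0.008,-0.021],"grip":255},{"rot":[0,0,0],"xyz":[0,-0.017,-0.042],"grip":255},{"rot":[0,0,0],"xyz":[0,-0.028,-0.067],"grip":255},{"rot":[0,0,0],"xyz":[0,-0.039,-0.093],"grip":255},{"rot":[0,0,0],"xyz":[0,-0.049,-0.117],"grip":255},{"rot":[0,0,0],"xyz":[0,-0.056,-0.134],"grip":255}]'

```text
clock: 22.72
tool_pos: [0.5382, -0.0189, 0.2141]
eef_rot: [0.764, 0.614, -0.124, -0.155]
contact_force: [-0.1, -0.1, -1.8]
opening: 0.156
finger_force: 49.9
```

```bash
python3 - <<'E'
from h import *
rep(); sweets(13)
b,e=base(); L0=b+R.from_euler("ZYX",e).apply([-.05,0,0]); L1=PAN+[.05*np.cos(.3),.05*np.sin(.3),.17]
for f in (.25,.5,.75,1): go(*lippose(L0+(L1-L0)*f,e[0]+f*(.3-e[0]),.4))
E
```

```text
base [-0.0739  0.0079  0.1819] lip [-0.12    0.0078  0.2014] eul [-0.2181  0.3989  0.0006] F [-0.1 -0.1 -1.8] q [ 0.28  0.84 -0.55  1.48  0.26  1.3  -0.52]
scene 151 [289.7 186.9] [278 180  23  16] crate [-0.33   0.223  0.018] pan [-0.252 -0.1    0.015]
scene 24 [359.1 189.5] [355 187   9   6] crate [-0.151  0.373  0.018] pan [-0.044  0.007  0.015]
top 36 [172.6 249.5] [170 246   6   8] crate [-0.131  0.361  0.018] pan [-0.024 -0.012  0.015]
top 20 [183.2 259.6] [182 256   4   8] crate [-0.147  0.331  0.018] pan [-0.047 -0.038  0.015]
top 19 [168.5 261.9] [165 260   7   4] crate [-0.16   0.362  0.018] pan [-0.053 -0.005  0.015]
top 73 [313.5 264.5] [308 261  13   8] crate [-0.088  0.041  0.018] pan [-0.053 -0.334  0.015]
top 76 [327.7 267.4] [322 263  12   9] crate [-0.087  0.008  0.018] pan [-0.059 -0.367  0.015]
top 70 [342.1 271. ] [337 267  11   9] crate [-0.087 -0.026  0.018] pan [-0.066 -0.4    0.015]
xyz [0.1126, 0.0147, 0.0031] rot [0.0049, -0.0519, -0.1194]
xyz [0.2249, 0.0276, 0.0063] rot [0.005, -0.102, -0.2388]
xyz [0.3368, 0.0388, 0.0103] rot [0.005, -0.1522, -0.3582]
xyz [0.4479, 0.0485, 0.0149] rot [0.0051, -0.2023, -0.4776]
```

Three sweets are aboard and none show in the crate. Carrying to the pan.

Request:
carry_out --plan '[{"rot":[0,-0.004,-0.008],"xyz":[0.008,0.001,0],"grip":255},{"rot":[0,-0.01,-0.023],"xyz":[0.022,0.003,0],"grip":255},{"rot":[0,-0.019,-0.044],"xyz":[0.042,0.006,0.001],"grip":255},{"rot":[0,-0.03,-0.07],"xyz":[0.066,0.009,0.002],"grip":255},{"rot":[0,-0.042,-0.1],"xyz":[0.094,0.012,0.003],"grip":255},{"rot":[0,-0.056,-0.132],"xyz":[0.124,0.016,0.003],"grip":255},{"rot":[0,-0.07,-0.165],"xyz":[0.154,0.02,0.004],"grip":255},{"rot":[0,-0.084,-0.198],"xyz":[0.184,0.023,0.005],"grip":255}]'

```text
clock: 23.48
tool_pos: [0.5964, 0.1587, 0.1942]
eef_rot: [0.693, 0.692, -0.142, -0.143]
contact_force: [0.5, -0.8, -3.3]
opening: 0.157
finger_force: 49.9
```

Request:
carry_out --plan '[{"rot":[0,-0.014,-0.033],"xyz":[0.03,0.006,-0.003],"grip":255},{"rot":[0,-0.028,-0.066],"xyz":[0.06,0.013,-0.005],"grip":255},{"rot":[0,-0.042,-0.1],"xyz":[0.09,0.019,-0.008],"grip":255},{"rot":[0,-0.056,-0.133],"xyz":[0.12,0.026,-0.01],"grip":255},{"rot":[0,-0.07,-0.166],"xyz":[0.15,0.034,-0.012],"grip":255},{"rot":[0,-0.084,-0.2],"xyz":[0.178,0.042,-0.014],"grip":255},{"rot":[0,-0.098,-0.23],"xyz":[0.205,0.049,-0.014],"grip":255},{"rot":[0,-0.11,-0.26],"xyz":[0.225,0.054,-0.014],"grip":255}]'

```text
clock: 24.15
tool_pos: [0.6507, 0.3849, 0.1851]
eef_rot: [0.587, 0.784, -0.161, -0.122]
contact_force: [1.9, 1.9, -2.0]
opening: 0.154
finger_force: 49.9
```

Request:
carry_out --plan '[{"rot":[0,-0.003,-0.008],"xyz":[0.01,0.003,0],"grip":255},{"rot":[0,-0.003,-0.008],"xyz":[0.014,0.004,0],"grip":255},{"rot":[0,-0.003,-0.008],"xyz":[0.014,0.004,0],"grip":255},{"rot":[0,-0.003,-0.008],"xyz":[0.014,0.004,0],"grip":255}]'

```text
clock: 24.48
tool_pos: [0.6525, 0.3951, 0.1853]
eef_rot: [0.587, 0.785, -0.161, -0.12]
contact_force: [-0.5, -0.7, -2.4]
opening: 0.152
finger_force: 49.9
```

```bash
python3 - <<'E'
from h import *
rep(); sweets(14)
b,e=base(); L0=b+R.from_euler("ZYX",e).apply([-.05,0,0]);print(L0-PAN)
for t,z in ((.4,.15),(.2,.12),(0,.1),(-.2,.085),(-.4,.078),(-.7,.075)): print(t);go(*panlip(.04,z,.3,t))
E
```

```text
base [-0.0453  0.4076  0.1535] lip [-0.0855  0.3853  0.1732] eul [0.2871 0.4043 0.0007] F [-0.5 -0.7 -2.4] q [-0.49  1.3  -0.54  0.31  0.37  1.95 -0.39]
scene 79 [388.7 151.4] [383 146  11  12] crate [-0.249  0.654  0.018] pan [-0.078  0.304  0.015]
scene 28 [358.4 189.4] [354 187  10   6] crate [-0.154  0.372  0.018] pan [-0.047  0.007  0.015]
[ 0.02604754 -0.00026871  0.17443896]
0.4
xyz [0.0098, 0.0233, 0.0164] rot [-0.0025, -0.0066, -0.0138]
0.2
xyz [0.0097, 0.0226, 0.0266] rot [-0.2025, -0.0052, -0.0144]
0
xyz [0.0096, 0.0148, 0.0304] rot [-0.4025, -0.0038, -0.0149]
-0.2
xyz [0.0094, 0.0025, 0.033] rot [-0.6025, -0.0023, -0.0153]
-0.4
xyz [0.0092, -0.0148, 0.0321] rot [-0.8025, -0.0007, -0.0157]
-0.7
xyz [0.0087, -0.0455, 0.0317] rot [-1.1025, 0.0016, -0.016]
```

Request:
carry_out --plan '[{"rot":[-0.05,0,-0.007],"xyz":[0.005,0.012,0.01],"grip":255},{"rot":[-0.12,0,-0.014],"xyz":[0.008,0.02,0.019],"grip":255},{"rot":[-0.2,-0.004,-0.014],"xyz":[0.009,0.0225,0.0265],"grip":255},{"rot":[-0.3,-0.004,-0.015],"xyz":[0.009,0.0195,0.029],"grip":255},{"rot":[-0.4,-0.004,-0.015],"xyz":[0.009,0.015,0.0305],"grip":255},{"rot":[-0.5,-0.003,-0.015],"xyz":[0.009,0.009,0.032],"grip":255},{"rot":[-0.6,-0.002,-0.015],"xyz":[0.009,0.0025,0.033],"grip":255},{"rot":[-0.7,-0.001,-0.015],"xyz":[0.009,-0.006,0.0325],"grip":255}]'

```text
clock: 25.25
tool_pos: [0.6332, 0.3951, 0.1606]
eef_rot: [0.588, 0.795, 0.122, 0.088]
contact_force: [1.0, 0.9, -4.0]
opening: 0.156
finger_force: 49.9
```

```bash
python3 - <<'E'
from h import *
rep()
b,e=base(); L0=b+R.from_euler("ZYX",e).apply([-.05,0,0]);print(L0-PAN)
for t,z in ((-.4,.078),(-.6,.075),(-.8,.075)): print(t);go(*panlip(.04,z,.3,t))
E
```

```text
base [-0.0336  0.4204  0.0972] lip [-0.0751  0.3968  0.0824] eul [ 0.2963 -0.301   0.0035] F [ 1.   0.9 -4. ] q [-0.47  0.86 -0.38  1.55  0.73  0.6  -0.96]
[0.03758808 0.00994345 0.0823679 ]
-0.4
xyz [0.0021, -0.0059, -0.0044] rot [-0.099, -0.0023, -0.0036]
-0.6
xyz [0.002, -0.0208, -0.0177] rot [-0.299, -0.0019, -0.0038]
-0.8
xyz [0.002, -0.0378, -0.0307] rot [-0.499, -0.0015, -0.004]
```

Request:
carry_out --plan '[{"rot":[-0.1,0,-0.004],"xyz":[0.002,-0.006,-0.0045],"grip":255},{"rot":[-0.2,-0.002,-0.004],"xyz":[0.002,-0.013,-0.011],"grip":255},{"rot":[-0.3,-0.002,-0.004],"xyz":[0.002,-0.021,-0.0175],"grip":255},{"rot":[-0.4,-0.002,-0.004],"xyz":[0.002,-0.029,-0.0245],"grip":255},{"rot":[-0.45,-0.002,-0.004],"xyz":[0.002,-0.033,-0.028],"grip":255},{"rot":[-0.45,-0.002,-0.004],"xyz":[0.002,-0.033,-0.028],"grip":255},{"rot":[-0.45,-0.002,-0.004],"xyz":[0.002,-0.033,-0.028],"grip":255},{"rot":[-0.45,-0.002,-0.004],"xyz":[0.002,-0.033,-0.028],"grip":255}]'

```text
clock: 25.92
tool_pos: [0.6004, 0.3768, 0.1727]
eef_rot: [0.563, 0.758, 0.25, 0.217]
contact_force: [0.2, -0.9, -3.6]
opening: 0.152
finger_force: 50.0
```

```bash
python3 - <<'E'
from h import *
rep();sweets(15)
go(*panlip(.08,.13,.3,-.5)); go(*panlip(.07,.19,.2,0))
E
```

```text
base [-0.0384  0.4046  0.1045] lip [-0.0721  0.3847  0.0734] eul [ 0.3143 -0.6721 -0.0604] F [ 0.2 -0.9 -3.6] q [-0.69  0.78 -0.16  1.99  2.03  0.49 -2.42]
scene 21 [375.3 184.3] [373 182   6   6] crate [-0.134  0.436  0.018] pan [-0.013  0.066  0.015]
scene 17 [356.4 188.4] [354 187   6   4] crate [-0.163  0.372  0.018] pan [-0.056  0.009  0.015]
scene 22 [368.3 193.3] [365 192   7   4] crate [-0.114  0.376  0.018] pan [-0.007  0.002  0.015]
top 40 [178.2 235.3] [176 231   6   9] crate [-0.096  0.358  0.018] pan [ 0.009 -0.023  0.015]
top 7 [182.7 234. ] [182 233   3   3] crate [-0.091  0.348  0.018] pan [ 0.012 -0.033  0.015]
top 23 [171.6 242.8] [170 239   4   8] crate [-0.116  0.367  0.018] pan [-0.009 -0.009  0.015]
top 23 [183.3 259.3] [181 255   5   9] crate [-0.146  0.331  0.018] pan [-0.046 -0.038  0.015]
top 23 [168.5 261.7] [165 260   8   4] crate [-0.16   0.362  0.018] pan [-0.052 -0.005  0.015]
xyz [0.0087, 0.0822, -0.0014] rot [0.1635, 0.0518, 0.01]
xyz [-0.0081, 0.1159, -0.0018] rot [0.6655, 0.0204, 0.0931]
```

Request:
carry_out --plan '[{"rot":[0.03,0.015,0],"xyz":[0.003,0.015,-0.015],"grip":255},{"rot":[0.08,0.03,0],"xyz":[0.006,0.04,-0.03],"grip":255},{"rot":[0.16,0.05,0.01],"xyz":[0.008,0.07,-0.035],"grip":255},{"rot":[0.26,0.05,0.03],"xyz":[0.005,0.09,-0.035],"grip":255},{"rot":[0.36,0.04,0.05],"xyz":[0.001,0.105,-0.03],"grip":255},{"rot":[0.46,0.03,0.07],"xyz":[-0.003,0.112,-0.02],"grip":255},{"rot":[0.56,0.025,0.09],"xyz":[-0.006,0.116,-0.01],"grip":255},{"rot":[0.66,0.02,0.093],"xyz":[-0.008,0.116,-0.002],"grip":255}]'

```text
clock: 26.68
tool_pos: [0.6852, 0.3976, 0.2461]
eef_rot: [0.608, 0.769, 0.136, 0.144]
contact_force: [1.1, 0.9, -1.8]
opening: 0.154
finger_force: 50.0
```

Request:
carry_out --plan '[{"rot":[0,0,0],"xyz":[0,0,0],"grip":255},{"rot":[0,0,0],"xyz":[0,0,0],"grip":255},{"rot":[0,0,0],"xyz":[0,0,0],"grip":255}]'

```text
clock: 26.93
tool_pos: [0.6856, 0.3947, 0.2427]
eef_rot: [0.609, 0.767, 0.136, 0.147]
contact_force: [-0.2, 1.2, -1.8]
opening: 0.156
finger_force: 49.9
```

```bash
python3 - <<'E'
from h import *
rep();sweets(16)
for f in (.5,1): 
    b,e=base(); g=crate(.05,.004,.27)
    go(*tcp(b+(g-b)*f,e[0]+f*(YC-e[0]),0))
E
```

```text
base [0.0242 0.4321 0.1773] lip [-0.0171  0.4116  0.1579] eul [ 0.2422 -0.3973 -0.0655] F [-0.2  1.2 -1.8] q [-0.48  0.8  -0.38  1.4   0.76  0.77 -0.99]
scene 19 [375.4 184.3] [373 182   6   5] crate [-0.134  0.437  0.018] pan [-0.013  0.066  0.015]
scene 19 [356.5 188.6] [354 187   6   5] crate [-0.161  0.371  0.018] pan [-0.054  0.008  0.015]
scene 23 [368.3 193.3] [365 192   7   4] crate [-0.114  0.375  0.018] pan [-0.007  0.002  0.015]
top 119 [182.  237.9] [176 231  13  17] crate [-0.1    0.347  0.018] pan [ 0.003 -0.032  0.015]
xyz [-0.2143, -0.0434, -0.0409] rot [0.402, 0.0199, 0.2163]
xyz [-0.4259, -0.1059, -0.1034] rot [0.4042, -0.0271, 0.4459]
```

Request:
carry_out --plan '[{"rot":[0.06,0,0.03],"xyz":[-0.025,-0.005,-0.01],"grip":255},{"rot":[0.13,0.005,0.07],"xyz":[-0.06,-0.012,-0.02],"grip":255},{"rot":[0.21,0.01,0.11],"xyz":[-0.098,-0.02,-0.027],"grip":255},{"rot":[0.29,0.015,0.15],"xyz":[-0.136,-0.028,-0.034],"grip":255},{"rot":[0.37,0.018,0.19],"xyz":[-0.175,-0.036,-0.04],"grip":255},{"rot":[0.4,0.015,0.23],"xyz":[-0.214,-0.043,-0.048],"grip":255},{"rot":[0.4,0,0.27],"xyz":[-0.25,-0.054,-0.058],"grip":255},{"rot":[0.4,0,0.31],"xyz":[-0.287,-0.065,-0.068],"grip":255}]'

```text
clock: 27.7
tool_pos: [0.6618, 0.0991, 0.2974]
eef_rot: [0.736, 0.677, 0.002, 0.001]
contact_force: [-0.4, 0.1, -1.3]
opening: 0.152
finger_force: 49.9
```

```bash
python3 - <<'E'
from h import *
rep();sweets(17)
im=np.clip(cv2.imread("pics/top17.png")[190:290,110:420]*1.8,0,255).astype(np.uint8)
im2=np.clip(cv2.imread("pics/scene17.png")[160:290,250:410]*1.8,0,255).astype(np.uint8)
cv2.imwrite("pics/v5.png",np.vstack([cv2.resize(im,(775,250),interpolation=cv2.INTER_CUBIC),cv2.copyMakeBorder(cv2.resize(im2,(400,325),interpolation=cv2.INTER_CUBIC),0,0,0,375,cv2.BORDER_CONSTANT)]))
b,e=base(); g=np.array([.5558,-.3342,.25])
for f in (.5,1): go(*tcp(b+(g-b)*f,e[0]+f*(-.215-e[0]),0))
E
```

```text
base [0.0387 0.1443 0.2442] lip [-0.0108  0.1375  0.244 ] eul [-0.084  -0.0043  0.0009] F [-0.4  0.1 -1.3] q [ 0.04  0.73 -0.53  1.34  0.38  1.17 -0.6 ]
scene 24 [375.5 184.6] [373 182   6   6] crate [-0.132  0.435  0.018] pan [-0.012  0.065  0.015]
scene 16 [356.3 188.4] [354 187   6   4] crate [-0.162  0.371  0.018] pan [-0.055  0.008  0.015]
scene 23 [368.4 193.3] [365 192   8   4] crate [-0.114  0.376  0.018] pan [-0.007  0.002  0.015]
top 112 [181.9 237.9] [176 231  13  17] crate [-0.1    0.348  0.018] pan [ 0.003 -0.032  0.015]
top 40 [143.2 240.2] [140 237   7   8] crate [-0.126  0.432  0.018] pan [-0.004  0.056  0.015]
top 73 [168.5 242.9] [164 239  10   9] crate [-0.118  0.374  0.018] pan [-0.009 -0.002  0.015]
top 21 [183.3 259.8] [182 257   4   7] crate [-0.147  0.331  0.018] pan [-0.047 -0.038  0.015]
top 25 [168.9 262.1] [165 260   8   5] crate [-0.16   0.361  0.018] pan [-0.053 -0.006  0.015]
xyz [-0.2186, -0.0117, -0.0004] rot [0.0078, 0.0076, 0.0598]
xyz [-0.4368, -0.0239, -0.0011] rot [0.008, 0.0074, 0.1196]
```

View pics/v5.png

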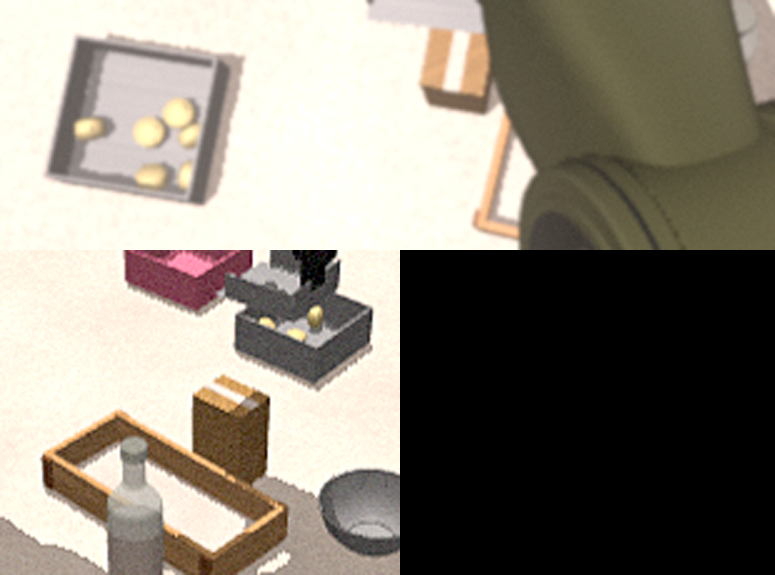

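The last view shows all six sweets in the grey pan: (90,128), (178,112), (148,131), (190,135), (150,175) and (185,175). The crate is empty and the bystanders stand where they were. Returning the scoop.

Request:
carry_out --plan '[{"rot":[0,0,0.01],"xyz":[-0.03,-0.001,0],"grip":255},{"rot":[0,0,0.02],"xyz":[-0.07,-0.003,0],"grip":255},{"rot":[0,0.004,0.03],"xyz":[-0.11,-0.006,0],"grip":255},{"rot":[0,0.006,0.04],"xyz":[-0.15,-0.008,0],"grip":255},{"rot":[0,0.007,0.05],"xyz":[-0.19,-0.01,0],"grip":255},{"rot":[0,0.007,0.065],"xyz":[-0.23,-0.012,0],"grip":255},{"rot":[0,0.007,0.08],"xyz":[-0.27,-0.014,0],"grip":255},{"rot":[0,0.007,0.09],"xyz":[-0.31,-0.017,0],"grip":255}]'

```text
clock: 28.47
tool_pos: [0.6189, -0.2084, 0.2974]
eef_rot: [0.765, 0.644, 0.004, -0.001]
contact_force: [1.2, -0.5, -1.8]
opening: 0.153
finger_force: 50.0
```

Request:
carry_out --plan '[{"rot":[0,0,0.01],"xyz":[-0.035,-0.002,0],"grip":255},{"rot":[0,0,0.02],"xyz":[-0.065,-0.003,0],"grip":255},{"rot":[0,0,0.03],"xyz":[-0.09,-0.005,0],"grip":255},{"rot":[0,0,0.03],"xyz":[-0.105,-0.006,0],"grip":255},{"rot":[0,0,0.03],"xyz":[-0.105,-0.006,0],"grip":255},{"rot":[0,0,0.03],"xyz":[-0.105,-0.006,0],"grip":255}]'

```text
clock: 28.97
tool_pos: [0.5958, -0.3088, 0.2963]
eef_rot: [0.775, 0.632, 0.005, -0.002]
contact_force: [0.5, 0.4, -1.4]
opening: 0.152
finger_force: 50.0
```

```bash
python3 - <<'E'
from h import *
print(base())
for z in (.04,.013): go(*tcp([.5540,-.3342,z],-.215,0))
E
```

```text
(array([ 0.55401541, -0.29965783,  0.24316119]), array([-0.20294006, -0.0040559 ,  0.00977289]))
xyz [-0.0358, 0.0063, 0.203] rot [0.004, -0.0098, 0.0121]
xyz [-0.0361, 0.0062, 0.23] rot [0.004, -0.0098, 0.0121]
```

Request:
carry_out --plan '[{"rot":[0,-0.005,0.006],"xyz":[-0.018,0.003,0.02],"grip":255},{"rot":[0.002,-0.01,0.012],"xyz":[-0.03,0.006,0.05],"grip":255},{"rot":[0.002,-0.01,0.012],"xyz":[-0.034,0.006,0.085],"grip":255},{"rot":[0.002,-0.01,0.012],"xyz":[-0.035,0.006,0.12],"grip":255},{"rot":[0.002,-0.01,0.012],"xyz":[-0.035,0.006,0.15],"grip":255},{"rot":[0.002,-0.01,0.012],"xyz":[-0.035,0.006,0.175],"grip":255},{"rot":[0.002,-0.01,0.012],"xyz":[-0.035,0.006,0.19],"grip":255},{"rot":[0.002,-0.01,0.012],"xyz":[-0.035,0.006,0.2],"grip":255}]'

```text
clock: 29.63
tool_pos: [0.5963, -0.3395, 0.0942]
eef_rot: [0.778, 0.629, 0.001, -0.001]
contact_force: [1.1, 0.7, -1.4]
opening: 0.157
finger_force: 50.0
```

Request:
carry_out --plan '[{"rot":[0,0,0],"xyz":[0,0,0],"grip":255},{"rot":[0,0,0],"xyz":[0,0,0],"grip":255},{"rot":[0,0,0],"xyz":[0,0,0],"grip":255}]'

```text
clock: 29.88
tool_pos: [0.5975, -0.3432, 0.098]
eef_rot: [0.779, 0.627, 0.001, 0.002]
contact_force: [0.8, -0.6, -0.3]
opening: 0.152
finger_force: 50.0
```

```bash
python3 - <<'E'
from h import *
print(base())
for z in (.0125,): go(*tcp([.5540,-.3342,z],-.215,0))
E
```

```text
(array([ 0.55576217, -0.33418308,  0.04472508]), array([-0.21474162, -0.00536867, -0.00093047]))
xyz [-0.0004, -0.0016, 0.0324] rot [0.0054, 0.0009, 0.0003]
```

Request:
carry_out --plan '[{"rot":[0.003,0,0],"xyz":[0,0,0.01],"grip":255},{"rot":[0.005,0,0],"xyz":[0,0,0.02],"grip":255},{"rot":[0.005,0,0],"xyz":[0,0,0.027],"grip":255},{"rot":[0.005,0,0],"xyz":[0,0,0.03],"grip":255},{"rot":[0.005,0,0],"xyz":[0,0,0.031],"grip":255},{"rot":[0.005,0,0],"xyz":[0,0,0.031],"grip":255}]'

```text
clock: 30.38
tool_pos: [0.5958, -0.344, 0.065]
eef_rot: [0.779, 0.627, -0.001, -0.001]
contact_force: [0.8, 0.3, -1.8]
opening: 0.153
finger_force: 50.0
```

```bash
python3 - <<'E'
from h import *
print(base())
E
```

```text
(array([ 0.55361972, -0.33478352,  0.01213671]), array([-0.21596545,  0.00297691, -0.00097072]))
```

Nearly down: I'll lower 1 mm more, then release.

Request:
carry_out --plan '[{"rot":[-0.002,0,0],"xyz":[0,0,0.0005],"grip":255},{"rot":[-0.002,0,0],"xyz":[0,0,0.001],"grip":255},{"rot":[-0.002,0,0],"xyz":[0,0,0.001],"grip":255},{"rot":[-0.002,0,0],"xyz":[0,0,0.001],"grip":0},{"rot":[-0.002,0,0],"xyz":[0,0,0.001],"grip":0},{"rot":[-0.002,0,0],"xyz":[0,0,0.001],"grip":0},{"rot":[-0.002,0,0],"xyz":[0,0,0.001],"grip":0},{"rot":[-0.002,0,0],"xyz":[0,0,0.001],"grip":0}]'

```text
clock: 31.05
tool_pos: [0.596, -0.344, 0.0642]
eef_rot: [0.779, 0.627, -0.001, 0.0]
contact_force: [-0.9, -0.6, 0.4]
opening: 0.512
finger_force: 0.0
```

Request:
carry_out --plan '[{"rot":[0,0,0],"xyz":[0,0,0],"grip":0},{"rot":[0,0,0],"xyz":[0,0,0],"grip":0},{"rot":[0,0,0],"xyz":[0,0,0],"grip":0},{"rot":[0,0,0],"xyz":[0,0,-0.01],"grip":0},{"rot":[0,0,0],"xyz":[0,0,-0.03],"grip":0},{"rot":[0,0,0],"xyz":[0,0,-0.06],"grip":0},{"rot":[0,0,0],"xyz":[0,0,-0.09],"grip":0},{"rot":[0,0,0],"xyz":[0,0,-0.12],"grip":0}]'

```text
clock: 31.72
tool_pos: [0.596, -0.3437, 0.1863]
eef_rot: [0.779, 0.627, -0.0, 0.0]
contact_force: [0.5, -0.2, 0.0]
opening: 0.998
finger_force: 0.0
```

Request:
carry_out --plan '[{"rot":[0,0,0],"xyz":[-0.02,0,-0.03],"grip":0},{"rot":[0,0,0],"xyz":[-0.055,0,-0.05],"grip":0},{"rot":[0,0,0],"xyz":[-0.09,0,-0.05],"grip":0},{"rot":[0,0,0],"xyz":[-0.12,0,-0.05],"grip":0},{"rot":[0,0,0],"xyz":[-0.15,0,-0.05],"grip":0},{"rot":[0,0,0],"xyz":[-0.15,0,-0.05],"grip":0},{"rot":[0,0,0],"xyz":[-0.15,0,-0.05],"grip":0},{"rot":[0,0,0],"xyz":[-0.15,0,-0.05],"grip":0}]'

```text
clock: 32.38
tool_pos: [0.5644, -0.4893, 0.2349]
eef_rot: [0.779, 0.627, 0.0, -0.0]
contact_force: [0.6, 1.4, 0.3]
opening: 1.001
finger_force: 0.0
```

```bash
python3 - <<'E'
from h import *
print(r.get_state()["opening"],r.get_state()["tool_pos"]);sweets(18)
a=cv2.imread("pics/scene18.png")[255:375,190:320]; b=cv2.imread("pics/top18.png")[170:300,410:540]
f=lambda i:cv2.resize(i,(390,390),interpolation=cv2.INTER_CUBIC)
cv2.imwrite("pics/v6.png",np.clip(np.hstack([f(a),f(b)])*1.6,0,255).astype(np.uint8))
E
```

```text
1.0012175098959994 [ 0.56442975 -0.48927168  0.23487372]
scene 22 [375.7 184.1] [373 182   6   6] crate [-0.133  0.438  0.018] pan [-0.012  0.068  0.015]
scene 18 [356.4 188.4] [354 187   6   4] crate [-0.162  0.371  0.018] pan [-0.055  0.009  0.015]
scene 24 [368.4 193.2] [365 191   8   5] crate [-0.114  0.376  0.018] pan [-0.007  0.003  0.015]
top 73 [180.1 235.3] [176 230  10  11] crate [-0.095  0.353  0.018] pan [ 0.009 -0.027  0.015]
top 36 [143.6 240.4] [140 238   9   6] crate [-0.126  0.431  0.018] pan [-0.004  0.055  0.015]
top 73 [168.5 243.1] [164 239  11   9] crate [-0.119  0.374  0.018] pan [-0.009 -0.002  0.015]
top 31 [185.1 243.5] [183 240   6   8] crate [-0.111  0.337  0.018] pan [-0.01  -0.04   0.015]
top 21 [183.3 259.4] [182 256   4   8] crate [-0.147  0.331  0.018] pan [-0.046 -0.038  0.015]
top 20 [168.6 261.8] [165 260   8   4] crate [-0.16   0.362  0.018] pan [-0.052 -0.005  0.015]
```

View pics/v6.png

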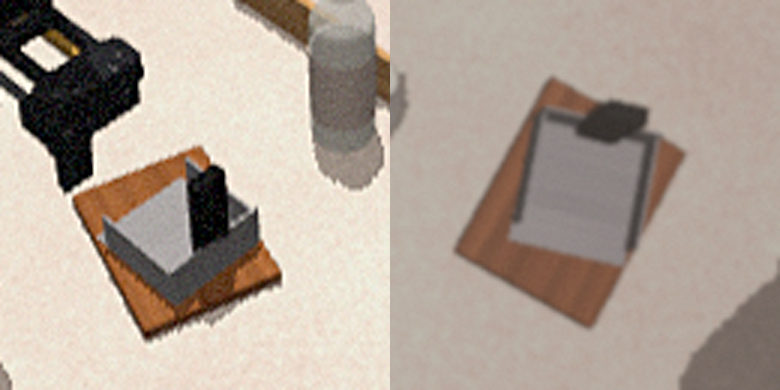

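The scoop lies flat and empty, centred on its board ((580,185) in the right panel). The gripper is clear of everything, so I'm handing in.

```bash
python3 -c "
from plant import r
print(r.finish_job())"
```

```text
the job is handed in; nothing more can be done
None
```

I handed the job in at about 32 s: all six sweets are in the grey steel pan (two scoops of three), the scoop is flat on its board, and the bowl, bottle and carton were never pushed; the hand-in reported no verdict.

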